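# Clear the front of the wardrobe shelf by pushing only

## Task

The wardrobe door cannot close, because the tall amber bottle stands out in front of its bay and the middle tier of the clear organizer sticks out. Push the bottle along the shelf without pinching or lifting it, low on its body so that it slides and stays upright, until it stands wholly inside the blue-edged bay, and push the middle tier fully home. Do not press hard on the bottle, and leave everything else on the shelf where it is.

Things in the scene. Friction and masses are not known exactly. Their poses are not given: they have to be found in the camera images.
- bottle: Tall slim amber bottle, white band at its foot, white cap, loose in front of the bay's open side. Diameter 52 mm up to 30 mm high, tapering to 32 mm at 95 mm and 26 mm at 150 mm, then a 30 mm cap; 184 mm high, about 0.25 kg. Origin: centre of its underside; z up. Pushed below 25 mm above the shelf it slides without tipping; pushed high up it topples. It slides at 1 to 3 N.
- bay: Fixed low bay for the bottle: three clear upright walls 50 mm high and 4 mm thick with blue top edges, around a blue patch of the shelf (no floor plate and no sill, the bottle slides straight in). 100 mm wide and 80 mm deep inside, open at the front and top. Origin: on the shelf, at the middle of the open front edge; x points inward to the back wall, y along the front edge, z up. May stand to the left or to the right of the organizer, somewhat turned.
- organizer: Fixed clear acrylic organizer with white front edges and three sliding tiers one above the other, 250 mm wide, 200 mm deep, 160 mm high. Origin: on the shelf, at the middle of the bottom of its front face; x points inward (to its back), y along the front, z up.
- tier_mid (a joint): How far the middle tier is pulled out of the organizer, m: 0 is fully home, up to 0.13; it slides out along the organizer's -x. Slides with 1 to 2 N of friction and stays where it is left; at home it meets a hard stop with its front flush with the organizer's front.
- tier_mid_front (a point): Centre of the front face of the middle tier: an upright clear plate 232 mm wide and 44 mm high (from 58 to 102 mm above the shelf) with a grey top edge; the point moves with the tier. There is no handle; it is pushed on this face.
- tier_low (a joint): The lowest tier (6 to 50 mm above the shelf), home at 0; it starts home.
- tier_top (a joint): The top tier (110 to 154 mm above the shelf), home at 0; it starts home.
- hairbrush: Bystander: wooden hairbrush lying flat, 211 mm long, 58 mm wide, 29 mm high, loose.
- comb: Bystander: grey plastic comb lying flat in front of the organizer, partly below the open tier, 150 mm long across the organizer's front, 36 mm wide, 6 mm high, loose.
- clipper: Bystander: steel nail clipper lying in front of the organizer, 62 mm long, 16 mm high, loose.
- jar: Bystander: small blue ceramic jar closed by a metal twist cap, 62 mm in diameter, 64 mm high, loose; origin at its underside.
- cup: Bystander: terracotta cup, 72 mm in diameter, 85 mm high, loose; origin at its underside.
- tin: Bystander: small round tin with a green lid, 52 mm in diameter, 26 mm high, loose; stands in front of the bay, beside the bottle's way in; origin at its underside.
There are look-alikes about, which are no part of the job. Of the things that look like the bay, take the one that is farthest to the robot's left at the start.

How it is judged:
By the outcome, as a careful person would: the job done as asked, in the order asked, and still so for the second after the job is handed in, with the robot touching nothing.
It also fails if it takes over 67 s, if anything falls off the work surface, if the arm or the gripper's body presses on something with over 40 N, if the wrist force passes 120 N, or if a joint passes its speed limit or range.

## Robot

A 6-joint arm with a two-finger parallel gripper is mounted at the origin on the work surface. World frame = base frame: x ahead of the robot, y to its left, z up, the work surface at z = 0. Lengths are in m, angles in rad, forces in N, time in s.
With the tool pointing down it reaches from about 0.375 to 0.9 m from the base axis. Payload 3.1 kg.
Tool frame: the origin (TCP) lies at the very end of the fingers, on their centre line; the grasp point (between the pads) lies 19 mm behind it; y points along the fingers, x is the direction in which the jaws open and shut, and the axes are right-handed (so a half turn about y gives the same grasp; the last joint's range is limited). The gripper opens to 87 mm and grips with 3 to 60 N. Pads are 19 mm wide; open, the fingers measure 117 mm over their backs; the gripper's body (75 mm by 190 mm) begins 51 mm behind the grasp point.
Start: joints at [1.149, 0.527, 1.433, -0, 1.181, -0.178], TCP at [0.151, 0.607, 0.223] pointing down, gripper open.
Joint ranges: [-3.08, 3.08], [-0.75, 2.2], [0.22, 2.44], [-1.43, 4.57], [0, 2.65], [-2.85, 2.85]. Speed limits (rad/s): [2.79, 2.79, 3.14, 3.14, 3.14, 3.14].

## Interface

Orientations are given as a unit quaternion [x, y, z, w].
In Python, from rig import robot gives the robot as it stands.
- The arm moves only by the shell command python3 -m creep 'ROWS' [FORCE]. ROWS is JSON, a list of rows, each a list of 3 entries, a list of its own where there are three numbers: the shift along the tool's x, y, z in mm, then the turn about the tool's y in rad, then the opening, from 0 (shut) to 1 (fully open). A call has 1 to 8 rows; each row shifts and turns the commanded pose from where the row before left it, along the tool's axes as they then stand; what a row does not reach is not made up. A row lasts 1/10 s, in which the tool goes at most 50 mm and 8.59 degrees, less where a joint would pass 70% of its speed; a pose out of reach is approached as far as the arm can. A call with a gripper value outside its range is refused whole. The fingers move at their own pace and stop on an object; FORCE is the grip in N (left out, the last holds). Time passes only in rows, so rows that do not move let the fingers close. It gives the time, the measured TCP pose, the force and the opening at its end, in the units of the state.
- robot.get_obs(): the state, without advancing time (a new reading comes with each control period).
- robot.camera(name): name is "scene" or "top" or "wrist"; returns a dict with "pixels" (480x640x3 uint8, red, green, blue), "fx", "fy", "cx", "cy" (pixels), "k1" (the pictures are not rectified: a ray, as slopes to the right and down, at radius r is drawn at 1 + k1 r^2 times it, then the intrinsics apply), "position" and "rotation" of the camera in the world. Camera axes: x right, y up, looking along -z (the intrinsics and any distortion apply to the point x, -y, -z); pixel columns grow to the right and rows downward; lengths in m; the calibration is good to about 2 mm. A picture is of the moment at which its call begins. There is no depth.
- robot.hand_in(): hands the job in, once; it reports no verdict.
The state is a dict: "time": time; "q": joint angles; "joint_velocities": joint speeds; "joint_torque": joint torques, N m; "position": TCP position; "tool_rot": TCP orientation; "ft_force": force on the tool from outside, world axes, zero at the start; "moment": the same for the moment, N m; "grip_width": finger opening in m.
Only numpy, scipy, OpenCV 4.12 (cv2) and the standard library are available. Lean on these libraries where they do the work, as an engineer would, in place of code of your own. Each camera call takes 0.05 s, during which the arm holds its last target.

## Working session

There is one attempt and no reset: what is moved stays moved. The work goes in short steps, Python scripts to look and compute and a shell command to move; the robot and the scene stay as the last step left them, time stands still between calls to the robot, and variables do not carry over. Pictures are saved under pics/ and viewed, and the job is handed in when it is done.

```bash
ls; mkdir -p pics; python3 - <<'E'
from rig import robot
import cv2
o=robot.get_obs()
print({k:(v if not hasattr(v,'round') else v) for k,v in o.items()})
for n in("scene","top","wrist"):
    c=robot.camera(n)
    cv2.imwrite(f"pics/{n}0.png",c["pixels"][:,:,::-1])
    print(n,c["fx"],c["fy"],c["cx"],c["cy"],c["k1"],c["position"],c["rotation"])
E
```

```text
pics
{'time': 0.0, 'q': array([ 1.14850863e+00,  5.28463531e-01,  1.43389641e+00,  9.90956810e-06,
        1.18141252e+00, -1.78475550e-01]), 'joint_velocities': array([ 0.00129769,  0.00012575,  0.00076598, -0.00123945, -0.00065015,
        0.0009476 ]), 'joint_torque': array([-1.53412653e-03, -4.40032053e+01, -1.76594085e+01,  6.32119621e-02,
        5.83498925e-02, -1.52265252e-04]), 'position': array([0.15052515, 0.60584587, 0.22157514]), 'tool_rot': array([ 0.55744843,  0.43480254, -0.43616914, -0.55673555]), 'ft_force': array([-0.4485646 , -0.32296311,  0.03922243]), 'moment': array([ 0.01440499, -0.02055429,  0.00274587]), 'grip_width': 0.0870944629433994}
scene 515.3415320704813 515.3415320704813 313.6919753170059 236.1810511875014 -0.039390341370957836 [1.01301067 0.18826097 1.00778659] [0.16046613 0.23209    0.77690363 0.56285488]
top 464.7346507082027 464.7346507082027 321.9063968602382 241.11908373164087 -0.07379799274539543 [ 0.41104324 -0.01279426  1.02992119] [-0.01258519  0.01700719  0.71429562 -0.69952422]
wrist 367.80813977333463 367.80813977333463 315.77869108596315 239.84343610899603 -0.04645599361626218 [0.07052533 0.62632903 0.38610469] [-0.11966581 -0.09175435  0.60889673  0.77878496]
```

View pics/scene0.png

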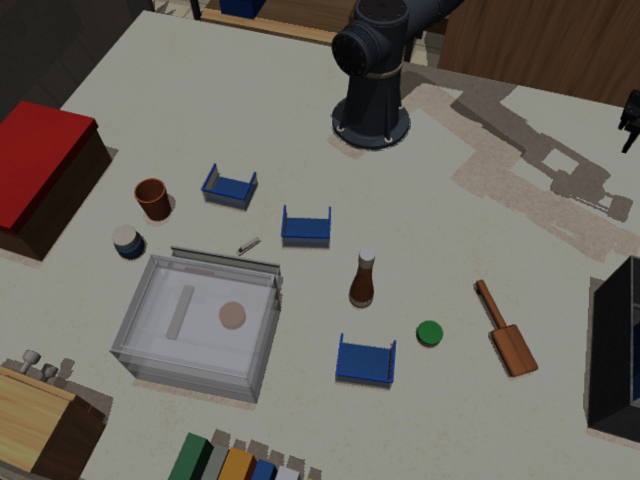

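View pics/top0.png

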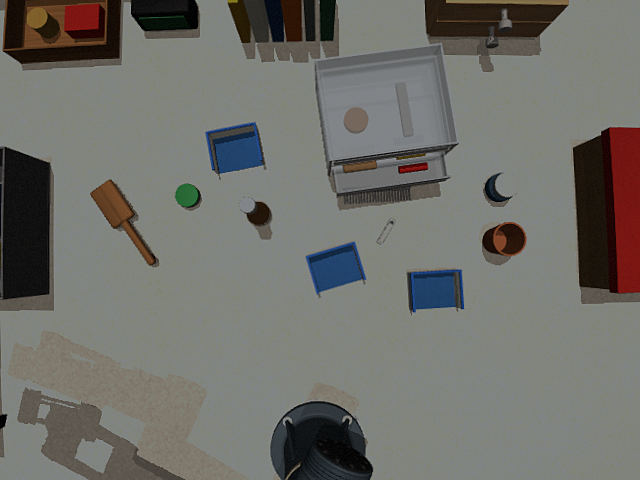

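View pics/wrist0.png

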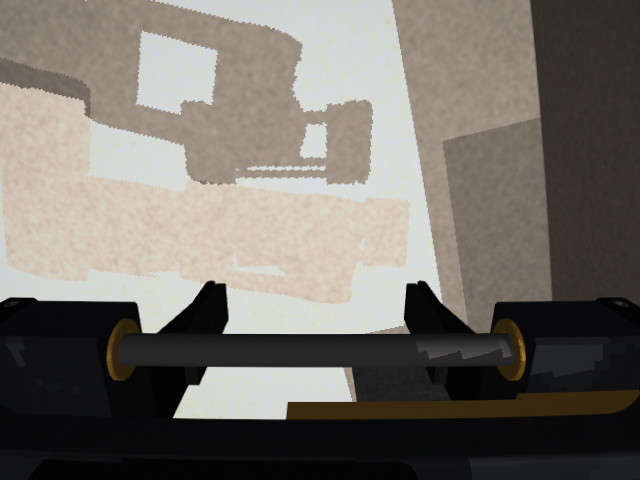

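The top view shows three bay-like objects, at px (237,148), (336,268) and (437,290). The one at (237,148) is farthest to the robot's left (+y is image left), and it has the tin and bottle in front of it. The bottle is at (255,212), the tin at (188,195), and the middle tier sticks out at (390,172). I'll confirm the choice in an enlarged crop and then measure.

```bash
cat > h.py <<'E'
import numpy as np, cv2
from scipy.spatial.transform import Rotation as R
from scipy.optimize import brentq
def ray(c,px):
    px=np.atleast_2d(np.asarray(px,float))
    K=np.array([[c["fx"],0,c["cx"]],[0,c["fy"],c["cy"]],[0,0,1]])
    d=np.array([c["k1"],0,0,0,0.])
    u=cv2.undistortPointsIter(px.reshape(-1,1,2),K,d,None,None,(3,50,1e-10)).reshape(-1,2)
    v=np.c_[u[:,0],-u[:,1],-np.ones(len(u))]
    return np.asarray(c["position"]),R.from_quat(c["rotation"]).apply(v)
def plane(c,px,z):
    p,v=ray(c,px); return p+v*((z-p[2])/v[:,2])[:,None]
def proj(c,P):
    P=np.atleast_2d(P); q=R.from_quat(c["rotation"]).inv().apply(P-c["position"])
    x=q[:,0]/-q[:,2]; y=-q[:,1]/-q[:,2]; s=1+c["k1"]*(x*x+y*y)
    return np.c_[c["fx"]*x*s+c["cx"],c["fy"]*y*s+c["cy"]]
def tri(c1,p1,c2,p2):
    a,u=ray(c1,p1); b,v=ray(c2,p2); u=u[0];v=v[0]
    s,t=np.linalg.lstsq(np.c_[u,-v],b-a,rcond=None)[0]
    return (a+s*u+b+t*v)/2, np.linalg.norm(a+s*u-b-t*v)
E
python3 - <<'E'
from h import *
import pickle
from rig import robot
S={n:robot.camera(n) for n in("scene","top")}
pickle.dump(S,open("s0.pkl","wb"))
t=S["top"]["pixels"][:,:,::-1]; s=S["scene"]["pixels"][:,:,::-1]
cv2.imwrite("pics/tc1.png",cv2.resize(t[110:240,170:290],None,fx=5,fy=5,interpolation=cv2.INTER_CUBIC)[:600])
cv2.imwrite("pics/tc2.png",cv2.resize(t[40:220,300:500],None,fx=3.3,fy=3.3,interpolation=cv2.INTER_CUBIC))
cv2.imwrite("pics/sc1.png",cv2.resize(s[240:390,320:460],None,fx=4,fy=4,interpolation=cv2.INTER_CUBIC))
cv2.imwrite("pics/sc2.png",cv2.resize(s[220:400,100:300],None,fx=3.3,fy=3.3,interpolation=cv2.INTER_CUBIC))
E
```

```text
(no output)
```

View pics/tc1.png

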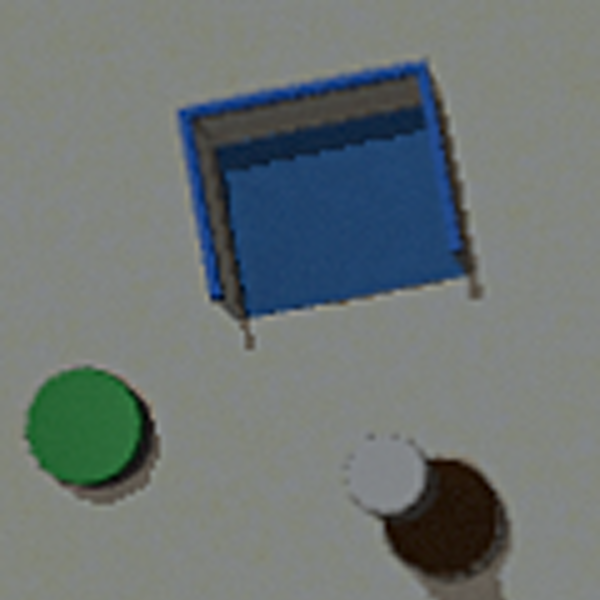

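View pics/tc2.png

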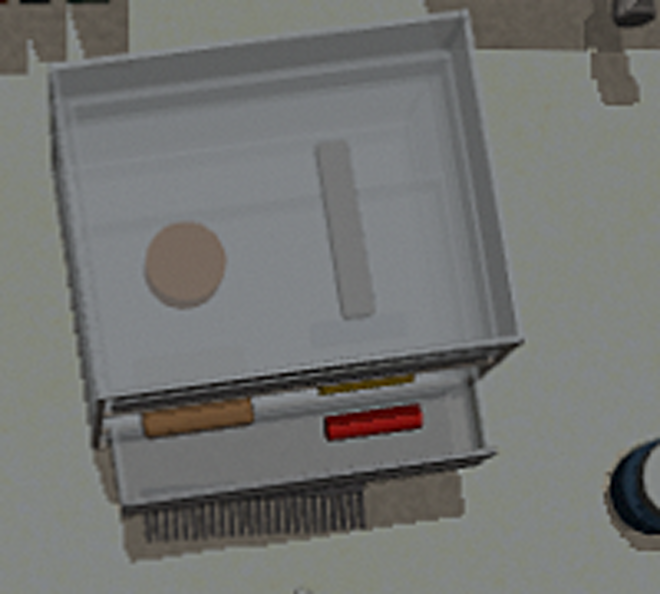

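View pics/sc1.png

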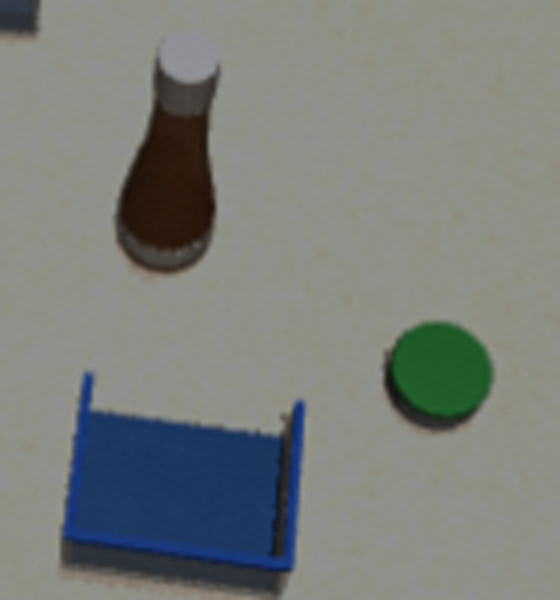

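View pics/sc2.png

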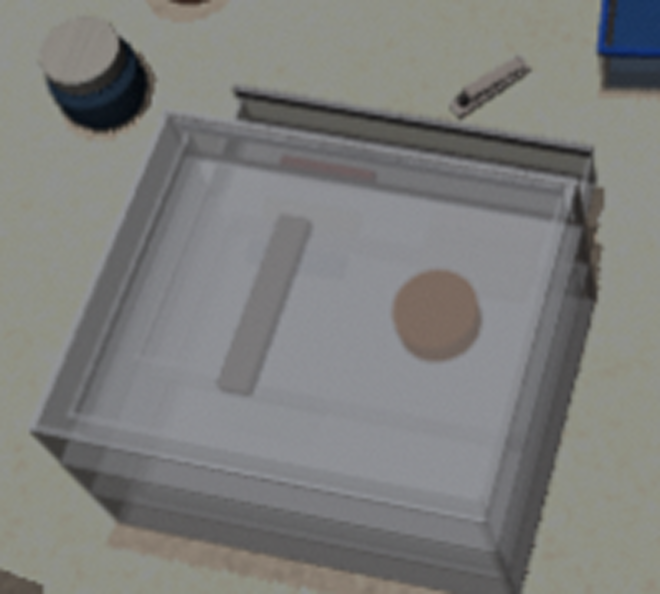

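```bash
python3 - <<'E'
from h import *
import pickle
S=pickle.load(open("s0.pkl","rb")); T,C=S["top"],S["scene"]
np.set_printoptions(precision=4,suppress=True)
for n,a,b in [("bay back L",(206.6,132),(392.3,381)),("bay back R",(255.4,122.8),(337.8,374)),("bay front L",(213.3,169.5),(395,341)),("bay front R",(262.3,162.5),(342,334)),
 ("cap",(247,204.8),(367.5,254.2)),("tierL",(337,194),(279.4,265.5)),("tierR",(449.7,177.9),(171.5,247.3)),
 ("orgFL top",(300+97/3.3,40+400/3.3),(100+572/3.3,220+188/3.3)),("orgFR top",(300+520/3.3,40+342/3.3),(100+170/3.3,220+118/3.3))]:
    print(n,*tri(T,a,C,b))
for n,(c,m) in dict(tin_t=(T,"g"),tin_s=(C,"g")).items():
    h=cv2.cvtColor(c["pixels"],cv2.COLOR_RGB2HSV); k=cv2.inRange(h,(50,120,50),(75,255,255))
    k[:, :150 if c is T else 400]=0; k[:100]=0
    cs=max(cv2.findContours(k,0,2)[0],key=cv2.contourArea); print(n,cv2.fitEllipse(cs),plane(c,[cv2.fitEllipse(cs)[0]],.026))
# bottle at base: scene lowest edge / sides at crop (117..213,~225) 
print("bottle base sides scene", plane(C,[(320+117/4,240+222/4),(320+212/4,240+232/4),(320+163/4,240+268/4)],0.01))
print("bottle body top", plane(T,[(170+385/5,110+520/5),(170+500/5,110+520/5),(170+445/5,110+578/5)],0.03))
for n,pts in dict(clip=[(377,243),(394,220)],combF=[(343,204),(411,202)],jar=[(499,186)],brush=[(92,190),(155,264)]).items(): print(n,plane(T,pts,.01))
print("patch front", plane(T,[(170+248/5,110+316/5),(170+465/5,110+274/5)],0), plane(C,[(320+92/4,240+412/4),(320+285/4,240+436/4)],0))
E
```

```text
bay back L [0.692  0.2245 0.0478] 0.0015224418149382575
bay back R [0.7101 0.1212 0.0437] 0.005138935173495353
bay front L [0.611  0.2111 0.0431] 0.000771292310383549
bay front R [0.6256 0.1066 0.0339] 0.001208256241607288
cap [0.5164 0.1186 0.1781] 0.0009712220918328805
tierL [ 0.5455 -0.052   0.0913] 0.0004218514781528509
tierR [ 0.5746 -0.2838  0.091 ] 0.00035151906587225075
orgFL top [ 0.6013 -0.0378  0.1488] 0.003212412582997793
orgFR top [ 0.6313 -0.2847  0.1472] 0.0024488241912448486
tin_t ((186.57212829589844, 194.86582946777344), (21.685382843017578, 22.159759521484375), 19.09543228149414) [[0.5602 0.2737 0.026 ]]
tin_s ((429.8280334472656, 332.288330078125), (21.758861541748047, 24.508760452270508), 121.29647827148438) [[0.564  0.2745 0.026 ]]
bottle base sides scene [[0.5271 0.0948 0.01  ]
 [0.5172 0.1447 0.01  ]
 [0.5455 0.1255 0.01  ]]
bottle body top [[0.5149 0.1412 0.03  ]
 [0.5138 0.0914 0.03  ]
 [0.4892 0.1155 0.03  ]]
clip [[ 0.447  -0.1407  0.01  ]
 [ 0.497  -0.1797  0.01  ]]
combF [[ 0.5347 -0.0679  0.01  ]
 [ 0.5363 -0.2187  0.01  ]]
jar [[ 0.569  -0.4188  0.01  ]]
brush [[0.5792 0.4939 0.01  ]
 [0.4108 0.3501 0.01  ]]
patch front [[0.6112 0.2063 0.    ]
 [0.6278 0.1086 0.    ]] [[0.6301 0.112  0.    ]
 [0.6121 0.2093 0.    ]]
```

```bash
python3 - <<'E'
from h import *
from rig import robot
np.set_printoptions(precision=3,suppress=True)
o=robot.get_obs(); Rt=R.from_quat(o["tool_rot"]); print(Rt.as_matrix(), o["time"])
c=robot.camera("wrist")
print("cam in tool mm",Rt.inv().apply(c["position"]-o["position"])*1000)
print((Rt.inv()*R.from_quat(c["rotation"])).as_matrix())
for x in(-.095,-.058,-.0435,0,.0435,.058,.095):
    for y in (0,-.019,-.07,-.1):
        for z in (0,.0375,-.0375):
            print(x,y,z,proj(c,o["position"]+Rt.apply([x,y,z]))[0],end=";")
    print()
E
```

```text
[[ 0.241 -0.    -0.97 ]
 [ 0.97  -0.001  0.241]
 [-0.001 -1.     0.   ]] 0.25
cam in tool mm [   0.165 -164.412   82.673]
[[ 1.    -0.     0.001]
 [ 0.001  0.298 -0.954]
 [-0.     0.954  0.298]]
-0.095 0 0 [126.13  299.403];-0.095 0 0.0375 [113.771 227.181];-0.095 0 -0.0375 [137.638 362.913];-0.095 -0.019 0 [105.901 318.269];-0.095 -0.019 0.0375 [ 90.511 239.167];-0.095 -0.019 -0.0375 [120.08  386.698];-0.095 -0.07 0 [ 23.827 395.629];-0.095 -0.07 0.0375 [ -8.003 290.706];-0.095 -0.07 -0.0375 [ 51.827 480.087];-0.095 -0.1 0 [-57.865 474.344];-0.095 -0.1 0.0375 [-113.356  347.638];-0.095 -0.1 -0.0375 [-11.282 568.241];
-0.058 0 0 [199.035 299.899];-0.058 0 0.0375 [191.282 227.066];-0.058 0 -0.0375 [206.223 363.822];-0.058 -0.019 0 [186.317 319.074];-0.058 -0.019 0.0375 [176.603 239.163];-0.058 -0.019 -0.0375 [195.217 388.022];-0.058 -0.07 0 [133.699 398.919];-0.058 -0.07 0.0375 [112.897 292.026];-0.058 -0.07 -0.0375 [151.724 484.332];-0.058 -0.1 0 [ 78.666 483.449];-0.058 -0.1 0.0375 [ 40.179 353.167];-0.058 -0.1 -0.0375 [109.847 578.345];
-0.0435 0 0 [228.031 300.029];-0.0435 0 0.037
[... 1327 characters left out ...]
 -0.019 0.0375 [454.919 239.176];0.058 -0.019 -0.0375 [436.368 388.12 ];0.058 -0.07 0 [497.628 399.083];0.058 -0.07 0.0375 [518.37  292.099];0.058 -0.07 -0.0375 [479.655 484.546];0.058 -0.1 0 [552.45  483.772];0.058 -0.1 0.0375 [590.857 353.362];0.058 -0.1 -0.0375 [521.344 578.712];
0.095 0 0 [505.593 299.475];0.095 0 0.0375 [517.939 227.187];0.095 0 -0.0375 [494.095 363.034];0.095 -0.019 0 [525.787 318.368];0.095 -0.019 0.0375 [541.166 239.187];0.095 -0.019 -0.0375 [511.619 386.855];0.095 -0.07 0 [607.764 395.882];0.095 -0.07 0.0375 [639.6   290.819];0.095 -0.07 -0.0375 [579.763 480.419];0.095 -0.1 0 [689.416 474.819];0.095 -0.1 0.0375 [744.981 347.917];0.095 -0.1 -0.0375 [642.795 568.79 ];
```

The gripper's body (190 mm along tool x, 75 mm along z) overhangs the fingers. With the tool vertical, it would hit the tall bottle before the fingertips reach its foot. A tilt of about 20° with the fingers pointing forward would clear it. Moves only turn about tool y, so I'll test whether stretching past the reach limit gives a tilt. First I'll lift, and turn the jaws across the push line.

```bash
python3 -m creep '[[[0,-40,0],-0.14,1],[[0,-40,0],-0.14,1],[[0,-40,0],-0.14,1],[[0,-40,0],-0.15,1],[[0,0,0],0,1]]'
```

```text
time: 0.8
position: [0.1519, 0.6093, 0.3899]
tool_rot: [0.411, 0.58, -0.57, -0.413]
ft_force: [-0.2, 0.7, 0.8]
grip_width: 0.0872
```

```bash
python3 -m creep '[[[-36,0,-28],0,1],[[-36,0,-28],0,1],[[-36,0,-28],0,1],[[-36,0,-28],0,1],[[-36,0,-28],0,1],[[-36,0,-28],0,1],[[-36,0,-28],0,1],[[-36,0,-28],0,1]]'; python3 - <<'E'
from h import *
from rig import robot
o=robot.get_obs(); print(o["q"].round(3),R.from_quat(o["tool_rot"]).as_matrix().round(3))
E
```

```text
time: 1.6
position: [0.4564, 0.4041, 0.3818]
tool_rot: [-0.412, -0.574, 0.575, 0.413]
ft_force: [1.5, 1.1, -0.3]
grip_width: 0.0868
[ 0.541  0.373  1.25   0.     1.52  -1.355] [[-0.32  -0.001 -0.948]
 [ 0.948 -0.    -0.32 ]
 [-0.    -1.     0.001]]
```

```bash
python3 -m creep '[[[-32,0,-40],0,1],[[-32,0,-40],0,1],[[-32,0,-40],0,1],[[-32,0,-40],0,1],[[0,0,-40],0,1],[[0,0,-40],0,1],[[0,0,-40],0,1],[[0,0,-40],0,1]]'; python3 - <<'E'
from h import *
from rig import robot
o=robot.get_obs(); print(o["q"].round(3),R.from_quat(o["tool_rot"]).as_matrix().round(3))
E
```

```text
time: 2.4
position: [0.7931, 0.3869, 0.3795]
tool_rot: [0.413, 0.576, -0.573, -0.412]
ft_force: [40.6, 20.3, 82.7]
grip_width: 0.0869
[ 3.270e-01  9.270e-01  2.170e-01  1.000e-03  1.993e+00 -1.568e+00] [[-0.319  0.003 -0.948]
 [ 0.948  0.002 -0.319]
 [ 0.001 -1.    -0.004]]
```

```bash
python3 -m creep '[[[0,0,0],0,1]]'; python3 - <<'E'
from h import *
from rig import robot
o=robot.get_obs(); print(o["q"].round(4),R.from_quat(o["tool_rot"]).as_matrix().round(3),o["joint_torque"].round(2))
c=robot.camera("scene");cv2.imwrite("pics/s1.png",c["pixels"][:,:,::-1])
E
```

```text
time: 2.5
position: [0.7897, 0.385, 0.3608]
tool_rot: [-0.407, -0.566, 0.582, 0.419]
ft_force: [2.0, 0.8, -3.1]
grip_width: 0.0868
[ 3.2690e-01  9.4050e-01  2.3540e-01  3.0000e-04  1.9949e+00 -1.5679e+00] [[-0.318 -0.028 -0.948]
 [ 0.948 -0.009 -0.318]
 [ 0.    -1.     0.029]] [ 1.340e+00 -8.737e+01 -3.096e+01 -2.000e-02  5.300e-01 -1.000e-02]
```

View pics/s1.png

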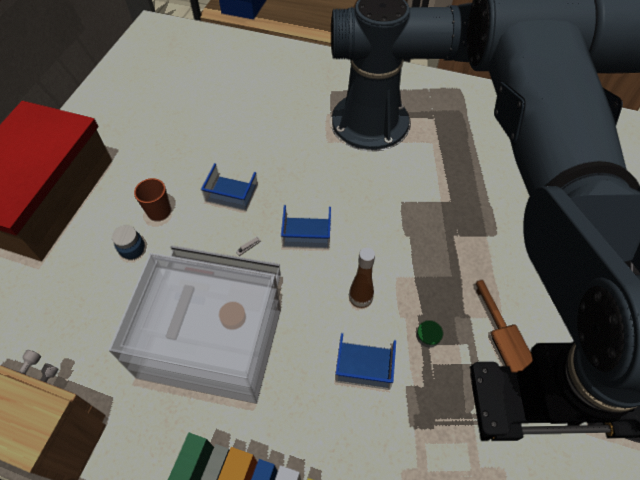

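The tilt did come, but only 1.7° and the wrong way: q3 was clipped at its lower limit. Clipping q3 at its upper limit (arm folded, near the base) should tilt the fingers outward. I'll go there, more slowly this time near the limit.

```bash
python3 -m creep '[[[0,0,25],0,1],[[0,0,45],0,1],[[0,5,48],0,1],[[0,10,48],0,1],[[0,10,48],0,1],[[0,10,48],0,1],[[0,10,45],0,1],[[0,5,25],0,1]]'; python3 - <<'E'
from h import *
from rig import robot
o=robot.get_obs(); print(o["q"].round(3),R.from_quat(o["tool_rot"]).as_matrix().round(3))
E
```

```text
time: 3.35
position: [0.4753, 0.2805, 0.3335]
tool_rot: [0.414, 0.577, -0.572, -0.41]
ft_force: [0.8, 0.2, 0.5]
grip_width: 0.087
[ 3.300e-01  3.100e-01  1.476e+00  1.000e-03  1.346e+00 -1.567e+00] [[-0.321  0.008 -0.947]
 [ 0.947  0.003 -0.321]
 [ 0.001 -1.    -0.009]]
```

```bash
python3 -m creep '[[[0,10,30],0,1],[[0,10,30],0,1],[[0,10,30],0,1],[[0,10,25],0,1],[[0,5,20],0,1],[[0,0,15],0,1],[[0,0,10],0,1]]'; python3 - <<'E'
from h import *
from rig import robot
o=robot.get_obs(); print(o["q"].round(3),R.from_quat(o["tool_rot"]).as_matrix().round(3))
E
```

```text
time: 4.05
position: [0.3269, 0.2299, 0.2869]
tool_rot: [0.414, 0.577, -0.572, -0.41]
ft_force: [-0.7, 0.1, -0.4]
grip_width: 0.087
[ 0.331  0.122  1.874  0.     1.136 -1.566] [[-0.321  0.009 -0.947]
 [ 0.947  0.003 -0.321]
 [ 0.    -1.    -0.009]]
```

```bash
cat > kin.py <<'E'
import numpy as np
from scipy.optimize import least_squares
D=[([.5285,1.4339,1.1814],(.1505,.6058,.2216)),([.373,1.25,1.52],(.4564,.4041,.3818)),([.9405,.2354,1.9949],(.7897,.385,.3608)),([.31,1.476,1.346],(.4753,.2805,.3335)),([.122,1.874,1.136],(.3269,.2299,.2869))]
def fk(p,q):
    a1,a2,h,d,off=p; b=q[0]+q[1]; t=b+q[2]
    return a1*np.sin(q[0])+a2*np.sin(b)+d*np.sin(t), h+a1*np.cos(q[0])+a2*np.cos(b)+d*np.cos(t)
def res(p):
    e=[]
    for q,P in D:
        r,z=fk(p,q); R=np.sqrt(P[0]**2+P[1]**2-p[4]**2); e+=[r-R,z-P[2]]
    return e
s=least_squares(res,[.42,.4,.15,.2,.108]); P=s.x
if __name__=="__main__":
    print(P,np.abs(s.fun).max())
    for q3 in (2.3,2.44):
        for q2 in (-.7,-.5,-.3,0,.2,.4):
            q5=np.pi-q2-q3
            print(q3,q2,round(q5,2),np.round(fk(P,[q2,q3,q5]),3))
    print("tilted lim")
    for tilt in (.35,.45):
      for r in(.40,.45,.5,.6,.65):
        f=lambda q:(np.array(fk(P,[q[0],q[1],np.pi-tilt-q[0]-q[1]]))-[r,.012])
        q=least_squares(f,[.7,1.8]); print(tilt,r,q.x,np.pi-tilt-q.x.sum(),q.cost)
E
python3 kin.py
```

```text
[ 5.67347037e-01  3.89404463e-01 -2.03161600e+00 -1.91010089e+00
 -4.03144693e-05] 0.026005721281414318
2.3 -0.7 1.54 [0.024 0.301]
2.3 -0.5 1.34 [0.107 0.288]
2.3 -0.3 1.14 [0.186 0.258]
2.3 0 0.84 [0.29  0.186]
2.3 0.2 0.64 [0.346 0.123]
2.3 0.4 0.44 [0.387 0.049]
2.44 -0.7 1.4 [0.018 0.247]
2.44 -0.5 1.2 [0.091 0.236]
2.44 -0.3 1.0 [0.16  0.211]
2.44 0 0.7 [0.251 0.148]
2.44 0.2 0.5 [0.3   0.093]
2.44 0.4 0.3 [0.337 0.029]
tilted lim
0.35 0.4 [1.33871958e+00 1.36291740e-05] 1.4528594477088876 0.00809988161641256
0.35 0.45 [ 1.34888086e+00 -9.70206621e-06] 1.4427214996351454 0.01548734486031432
0.35 0.5 [ 1.35819603e+00 -8.86445789e-06] 1.4334054882190808 0.025272326240477257
0.35 0.6 [1.37467328e+00 1.91667427e-05] 1.4169002028077855 0.052081796335964214
0.35 0.65 [1.38200692e+00 2.26712899e-05] 1.409563063638187 0.06912548451059104
0.45 0.4 [1.31363969e+00 1.28538433e-05] 1.3779401100847661 0.049903715012615216
0.45 0.45 [ 1.32328568e+00 -3.20635767e-05] 1.3683390356755194 0.06637192705628173
0.45 0.5 [ 1.33221727e+00 -3.27939172e-06] 1.3593786608454284 0.08523131520263942
0.45 0.6 [ 1.34833210e+00 -1.49982358e-05] 1.3432755529935185 0.13016684630475037
0.45 0.65 [ 1.35562819e+00 -4.58904168e-05] 1.3360103563431132 0.15626118183347013
```

```bash
cat > kin.py <<'E'
import numpy as np
from scipy.optimize import least_squares
D=[([.5285,1.4339,1.1814],(.1505,.6058,.2216)),([.373,1.25,1.52],(.4564,.4041,.3818)),([.9405,.2354,1.9949],(.7897,.385,.3608)),([.31,1.476,1.346],(.4753,.2805,.3335)),([.122,1.874,1.136],(.3269,.2299,.2869))]
d=.25;off=.111
def fk(p,q):
    a1,a2,h,e,r0=p; b=q[0]+q[1]; t=b+q[2]
    return r0+a1*np.sin(q[0])+a2*np.sin(b)+e*np.cos(b)+d*np.sin(t), h+a1*np.cos(q[0])+a2*np.cos(b)-e*np.sin(b)+d*np.cos(t)
def res(p):
    E=[]
    for q,P in D:
        r,z=fk(p,q); R=np.sqrt(P[0]**2+P[1]**2-off**2); E+=[r-R,z-P[2]]
    return E
s=least_squares(res,[.42,.4,.15,0.,0]); P=s.x
if __name__=="__main__":
    print(P,np.abs(s.fun).max())
    for q3 in (2.3,2.44):
        for q2 in (-.7,-.5,-.3,0,.2,.4):
            q5=np.pi-q2-q3
            print(q3,q2,round(q5,2),np.round(fk(P,[q2,q3,q5]),3))
    print("tilted lim")
    for tilt in (.35,.45):
      for r in(.40,.45,.5,.6,.65):
        f=lambda q:(np.array(fk(P,[q[0],q[1],np.pi-tilt-q[0]-q[1]]))-[r,.012])
        q=least_squares(f,[.7,1.8]); print(tilt,r,q.x,np.pi-tilt-q.x.sum(),q.cost)
E
python3 kin.py
```

```text
[0.58600752 0.3909553  0.21952435 0.11323962 0.00126583] 0.0004875098556116897
2.3 -0.7 1.54 [0.011 0.293]
2.3 -0.5 1.34 [0.075 0.285]
2.3 -0.3 1.14 [0.136 0.264]
2.3 0 0.84 [0.217 0.211]
2.3 0.2 0.64 [0.261 0.163]
2.3 0.4 0.44 [0.294 0.107]
2.44 -0.7 1.4 [-0.01  0.24]
2.44 -0.5 1.2 [0.044 0.237]
2.44 -0.3 1.0 [0.096 0.223]
2.44 0 0.7 [0.167 0.184]
2.44 0.2 0.5 [0.206 0.147]
2.44 0.4 0.3 [0.237 0.102]
tilted lim
0.35 0.4 [0.76212197 2.32453918] -0.29506849654208844 4.0830975329627136e-19
0.35 0.45 [0.7390977  2.19861523] -0.14612027645270365 4.3020422842081796e-23
0.35 0.5 [0.7370957  2.07554585] -0.021048888817259304 8.30547616737556e-28
0.35 0.6 [0.77029283 1.82858388] 0.19271594608821907 1.2643186789845005e-23
0.35 0.65 [0.79954903 1.70159735] 0.29044627259014444 1.2819466439628417e-20
0.45 0.4 [0.81806218 2.3866866 ] -0.5131561229894253 1.0900894974121186e-16
0.45 0.45 [0.77534519 2.25762857] -0.34138110546416245 1.9582948793507095e-20
0.45 0.5 [0.76097166 2.13341725] -0.2027962527521887 1.5152653569583028e-24
0.45 0.6 [0.77899839 1.88712483] 0.025469433058217472 4.575100311657558e-19
0.45 0.65 [0.80299916 1.76151711] 0.12707638403112487 8.148637747934435e-21
```

Kinematics fit to 0.5 mm. Near the table the q5≥0 limit matters, while q5's upper limit (2.65) is reached high above this spot, well clear of everything. Pressing against it should tilt the fingers outward, so I'm going up.

```bash
python3 -m creep '[[[0,-25,0],0,1],[[0,-48,0],0,1],[[0,-48,0],0,1],[[0,-48,0],0,1],[[0,-48,0],0,1],[[0,-48,0],0,1],[[0,-48,0],0,1],[[0,-48,0],0,1]]'; python3 -m creep '[[[0,-40,0],0,1],[[0,-30,0],0,1],[[0,-20,0],0,1],[[0,-10,0],0,1],[[0,0,0],0,1]]';cat > st.py <<'E'
from h import *
from rig import robot
o=robot.get_obs(); M=R.from_quat(o["tool_rot"]).as_matrix(); y=M[:,1]; x=M[:,0]
print("q",o["q"].round(3),"y",y.round(4),"tilt deg %.1f az %.0f"%(np.degrees(np.arccos(-y[2])),np.degrees(np.arctan2(y[1],y[0]))),"x",x.round(3),"z",M[:,2].round(3),"P",o["position"].round(4))
E
python3 st.py
```

```text
time: 4.85
position: [0.325, 0.229, 0.6496]
tool_rot: [0.414, 0.577, -0.572, -0.411]
ft_force: [2.1, 0.8, -0.2]
grip_width: 0.0867
time: 5.35
position: [0.3252, 0.2289, 0.7484]
tool_rot: [0.414, 0.578, -0.571, -0.41]
ft_force: [0.0, -0.0, -1.0]
grip_width: 0.0872
q [ 0.33   0.032  0.766  0.     2.334 -1.566] y [ 0.0097  0.0037 -0.9999] tilt deg 0.6 az 21 x [-0.32   0.947  0.   ] z [-0.947 -0.32  -0.01 ] P [0.3252 0.2289 0.7484]
```

```bash
python3 -m creep '[[[0,-20,0],0,1],[[0,-20,0],0,1],[[0,-20,0],0,1],[[0,-15,0],0,1],[[0,-10,0],0,1],[[0,-10,0],0,1],[[0,-10,0],0,1],[[0,-10,0],0,1]]';python3 st.py; python3 -m creep '[[[0,-10,0],0,1],[[0,-10,0],0,1],[[0,-10,0],0,1],[[0,-10,0],0,1]]';python3 st.py
```

```text
time: 6.15
position: [0.3227, 0.2273, 0.8443]
tool_rot: [0.415, 0.579, -0.57, -0.409]
ft_force: [0.1, 1.1, -0.2]
grip_width: 0.0868
q [ 3.280e-01  1.560e-01  3.240e-01  2.000e-03  2.645e+00 -1.567e+00] y [ 0.0149  0.0061 -0.9999] tilt deg 0.9 az 22 x [-0.32   0.947  0.001] z [-0.947 -0.32  -0.016] P [0.3227 0.2273 0.8443]
time: 6.55
position: [0.3179, 0.2241, 0.8526]
tool_rot: [0.42, 0.587, -0.562, -0.404]
ft_force: [-0.0, -0.4, 0.2]
grip_width: 0.0871
q [ 0.323  0.146  0.308  0.005  2.646 -1.57 ] y [ 0.0384  0.0154 -0.9991] tilt deg 2.4 az 22 x [-0.32   0.947  0.002] z [-0.946 -0.32  -0.041] P [0.3179 0.2241 0.8526]
```

Pressing against the q5 limit does accumulate an outward tilt. I'll continue, moving inward.

```bash
python3 -m creep '[[[0,-5,15],0,1],[[0,-5,15],0,1],[[0,-5,15],0,1],[[0,-5,15],0,1],[[0,-5,15],0,1],[[0,-5,15],0,1]]';python3 st.py
```

```text
time: 7.15
position: [0.2296, 0.194, 0.8627]
tool_rot: [0.423, 0.591, -0.558, -0.401]
ft_force: [-0.1, -0.1, 0.2]
grip_width: 0.0871
q [ 0.32  -0.014  0.455  0.006  2.646 -1.572] y [ 0.051   0.0198 -0.9985] tilt deg 3.1 az 21 x [-0.321  0.947  0.002] z [-0.946 -0.32  -0.055] P [0.2296 0.194  0.8627]
```

```bash
python3 -m creep '[[[0,-20,0],0,1],[[0,-20,0],0,1],[[0,-20,0],0,1],[[0,-20,0],0,1]]';python3 st.py;  python3 -m creep '[[[0,-20,0],0,1],[[0,-20,0],0,1],[[0,-20,0],0,1],[[0,-20,0],0,1]]';python3 st.py
```

```text
time: 7.55
position: [0.2284, 0.1939, 0.877]
tool_rot: [0.433, 0.604, -0.543, -0.391]
ft_force: [0.0, -0.4, 0.6]
grip_width: 0.087
q [ 0.321 -0.015  0.406  0.005  2.646 -1.57 ] y [ 0.0983  0.0355 -0.9945] tilt deg 6.0 az 20 x [-0.32   0.947  0.002] z [-0.942 -0.318 -0.105] P [0.2284 0.1939 0.877 ]
time: 7.95
position: [0.2201, 0.1918, 0.892]
tool_rot: [0.443, 0.618, -0.527, -0.379]
ft_force: [0.1, 0.4, -0.7]
grip_width: 0.0872
q [ 0.325 -0.027  0.365  0.004  2.646 -1.569] y [ 0.148   0.0517 -0.9876] tilt deg 9.0 az 19 x [-0.32   0.947  0.002] z [-0.936 -0.316 -0.157] P [0.2201 0.1918 0.892 ]
```

```bash
python3 -m creep '[[[0,-20,8],0,1],[[0,-20,8],0,1],[[0,-20,8],0,1],[[0,-20,8],0,1],[[0,-20,8],0,1],[[0,-20,8],0,1]]';python3 st.py
```

```text
time: 8.55
position: [0.16, 0.1765, 0.909]
tool_rot: [0.458, 0.637, -0.505, -0.362]
ft_force: [-0.1, 0.1, 0.2]
grip_width: 0.087
q [ 0.365 -0.119  0.384 -0.022  2.646 -1.552] y [ 0.2177  0.0718 -0.9734] tilt deg 13.3 az 18 x [-0.32   0.948 -0.002] z [-0.922 -0.312 -0.229] P [0.16   0.1765 0.909 ]
```

```bash
python3 -m creep '[[[0,-20,-5],0,1],[[0,-20,-5],0,1],[[0,-20,-5],0,1],[[0,-20,-5],0,1],[[0,-20,-5],0,1],[[0,-20,-5],0,1],[[0,-20,-5],0,1]]';python3 st.py
cat >> kin.py <<'E'
E
python3 - <<'E'
import numpy as np
from scipy.optimize import least_squares
from rig import robot
D=[([.5285,1.4339,1.1814],(.1505,.6058,.2216)),([.373,1.25,1.52],(.4564,.4041,.3818)),([.31,1.476,1.346],(.4753,.2805,.3335)),([.122,1.874,1.136],(.3269,.2299,.2869)),([.032,.766,2.334],(.3252,.2289,.7484)),([-.027,.365,2.646],(.2201,.1918,.892)),([-.014,.455,2.646],(.2296,.194,.8627))]
o=robot.get_obs(); D.append((list(o["q"][[1,2,4]]),o["position"]))
def fk(p,q):
    a1,a2,h,e,d=p; b=q[0]+q[1]; t=b+q[2]
    return a1*np.sin(q[0])+a2*np.sin(b)+e*np.cos(b)+d*np.sin(t), h+a1*np.cos(q[0])+a2*np.cos(b)-e*np.sin(b)+d*np.cos(t)
def res(p):
    E=[]
    for q,P in D:
        r,z=fk(p,q); E+=[r-np.sqrt(P[0]**2+P[1]**2-.111**2),z-P[2]]
    return E
s=least_squares(res,[.58,.39,.22,.11,.25]); print(s.x,abs(s.fun).max())
for tilt in (.2,.25,.3,.35,.4):
  for r in(.45,.48,.5,.55,.62):
    f=lambda q:(np.array(fk(s.x,[q[0],q[1],np.pi-tilt-q[0]-q[1]]))-[r,.015])
    q=least_squares(f,[.7,1.8]); print(tilt,r,q.x.round(2),round(np.pi-tilt-q.x.sum(),3),end="; ")
  print()
E
```

```text
time: 9.25
position: [0.1671, 0.187, 0.9367]
tool_rot: [0.475, 0.658, -0.476, -0.339]
ft_force: [0.2, 0.5, -0.5]
grip_width: 0.0871
q [ 0.439 -0.077  0.251 -0.088  2.646 -1.541] y [ 0.302   0.0959 -0.9485] tilt deg 18.5 az 18 x [-0.319  0.948 -0.006] z [-0.898 -0.304 -0.317] P [0.1671 0.187  0.9367]
[0.59003777 0.39140238 0.25235497 0.11588099 0.28408598] 0.002249481684079402
0.2 0.45 [0.71 2.12] 0.115; 0.2 0.48 [0.71 2.05] 0.183; 0.2 0.5 [0.72 2.  ] 0.227; 0.2 0.55 [0.74 1.88] 0.329; 0.2 0.62 [0.78 1.7 ] 0.464; 
0.25 0.45 [0.71 2.16] 0.022; 0.25 0.48 [0.72 2.08] 0.094; 0.25 0.5 [0.72 2.03] 0.139; 0.25 0.55 [0.74 1.91] 0.244; 0.25 0.62 [0.77 1.74] 0.382; 
0.3 0.45 [0.73 2.19] -0.075; 0.3 0.48 [0.72 2.12] 0.001; 0.3 0.5 [0.73 2.07] 0.048; 0.3 0.55 [0.74 1.95] 0.157; 0.3 0.62 [0.77 1.77] 0.298; 
0.35 0.45 [0.74 2.22] -0.175; 0.35 0.48 [0.74 2.15] -0.095; 0.35 0.5 [0.74 2.1 ] -0.045; 0.35 0.55 [0.74 1.98] 0.068; 0.35 0.62 [0.77 1.81] 0.212; 
0.4 0.45 [0.76 2.26] -0.28; 0.4 0.48 [0.75 2.18] -0.194; 0.4 0.5 [0.75 2.14] -0.142; 0.4 0.55 [0.75 2.01] -0.023; 0.4 0.62 [0.78 1.84] 0.125;
```

```bash
python3 -m creep '[[[0,-20,6],0,1],[[0,-20,6],0,1],[[0,-20,6],0,1],[[0,-20,6],0,1],[[0,-20,6],0,1]]';python3 st.py
```

```text
time: 9.75
position: [0.111, 0.1749, 0.9496]
tool_rot: [0.486, 0.671, -0.457, -0.325]
ft_force: [0.1, -0.1, 0.1]
grip_width: 0.0869
q [ 0.648 -0.124  0.243 -0.268  2.647 -1.508] y [ 0.3556  0.111  -0.928 ] tilt deg 21.9 az 17 x [-0.317  0.948 -0.008] z [-0.879 -0.297 -0.372] P [0.111  0.1749 0.9496]
```

```bash
python3 -m creep '[[[-5,22,0],0,0.23],[[-11,44,0],0,0.23],[[-11,44,0],0,0.23],[[-11,44,0],0,0.23],[[-11,44,0],0,0.23],[[-11,44,0],0,0.23],[[-11,44,0],0,0.23],[[-11,44,0],0,0.23]]';python3 st.py
```

```text
time: 10.55
position: [0.2545, 0.1342, 0.6426]
tool_rot: [0.486, 0.67, -0.457, -0.324]
ft_force: [0.5, 0.9, 0.9]
grip_width: 0.0311
q [-0.07  -0.442  1.43   0.137  1.794 -1.911] y [ 0.3559  0.1085 -0.9282] tilt deg 21.8 az 17 x [-0.317  0.948 -0.011] z [-0.879 -0.298 -0.372] P [0.2545 0.1342 0.6426]
```

```bash
python3 -m creep '[[[-12,48,0],0,0.23],[[-12,48,0],0,0.23],[[-12,48,0],0,0.23],[[-12,48,0],0,0.23],[[-12,48,0],0,0.23],[[-12,48,0],0,0.23],[[-12,48,0],0,0.23],[[-8,28,0],0,0.23]]';python3 st.py; python3 - <<'E'
from h import *
from rig import robot
for n in("scene","wrist"):
    cv2.imwrite(f"pics/{n}2.png",robot.camera(n)["pixels"][:,:,::-1])
E
```

```text
time: 11.35
position: [0.4122, 0.0875, 0.3041]
tool_rot: [0.484, 0.67, -0.459, -0.325]
ft_force: [-0.0, 0.2, -0.3]
grip_width: 0.0201
q [-0.191 -0.022  2.046  0.245  0.799 -2.232] y [ 0.3504  0.1094 -0.9302] tilt deg 21.5 az 17 x [-0.319  0.948 -0.009] z [-0.88  -0.3   -0.367] P [0.4122 0.0875 0.3041]
```

View pics/scene2.png

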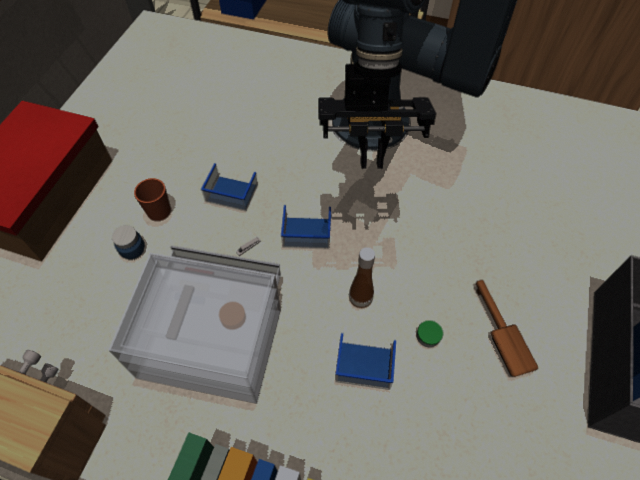

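View pics/wrist2.png

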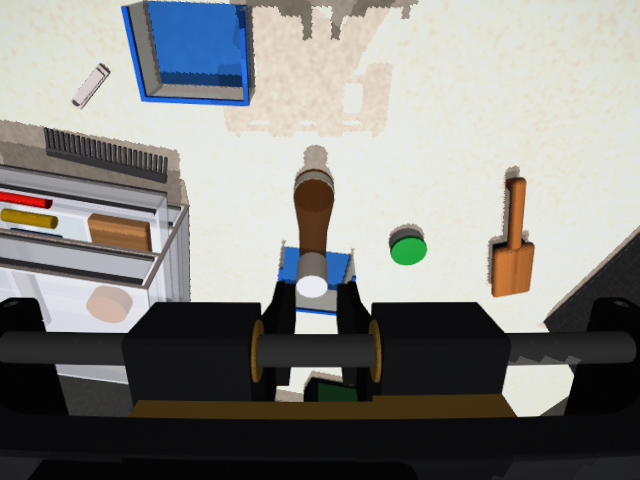

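The wrist view shows the bottle's foot at (314,190) and the target bay at (316,270), in line with the fingers. The tool is tilted 21.5° with the fingers forward. I'm descending behind the bottle.

```bash
python3 -m creep '[[[0,34,9],0,0.23],[[-1,34,9],0,0.23],[[-1,34,9],0,0.23],[[0,34,9],0,0.23],[[-1,34,9],0,0.23]]';python3 st.py;python3 -m creep '[[[-1,34,9],0,0.23],[[0,34,9],0,0.23],[[-1,28,7],0,0.23],[[0,0,0],0,0.23]]';python3 st.py; python3 - <<'E'
from h import *
from rig import robot
for n in("scene","wrist"):
    cv2.imwrite(f"pics/{n}3.png",robot.camera(n)["pixels"][:,:,::-1])
E
```

```text
time: 11.95
position: [0.4363, 0.0917, 0.1412]
tool_rot: [0.485, 0.673, -0.456, -0.323]
ft_force: [0.6, 1.7, 1.4]
grip_width: 0.0203
q [-0.168  0.377  2.242  0.781  0.246 -2.802] y [ 0.3574  0.1133 -0.9271] tilt deg 22.0 az 18 x [-0.321  0.947 -0.008] z [-0.877 -0.301 -0.375] P [0.4363 0.0917 0.1412]
time: 12.35
position: [0.4682, 0.1051, 0.0742]
tool_rot: [0.481, 0.655, -0.476, -0.336]
ft_force: [0.5, -0.0, 0.0]
grip_width: 0.0199
q [-0.086  0.572  2.171  0.899  0.142 -2.853] y [ 0.3112  0.0844 -0.9466] tilt deg 18.8 az 15 x [-0.312  0.95  -0.018] z [-0.898 -0.301 -0.322] P [0.4682 0.1051 0.0742]
```

View pics/scene3.png

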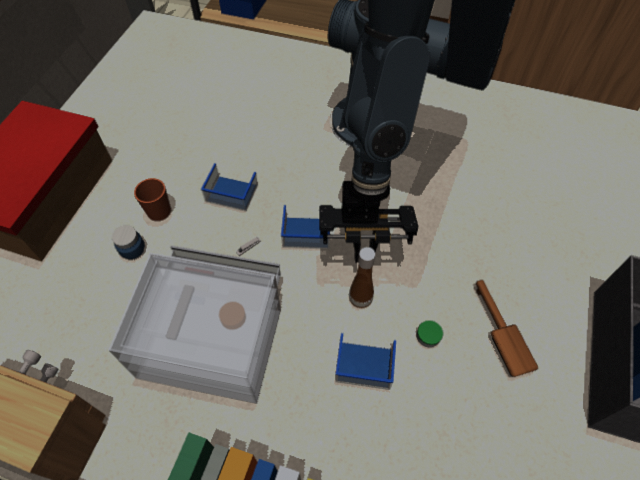

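View pics/wrist3.png

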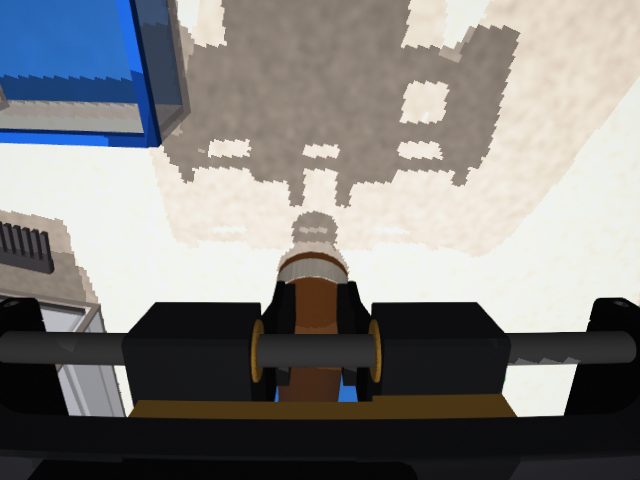

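```bash
cat > ik.py <<'E'
import numpy as np
from scipy.spatial.transform import Rotation as R
from scipy.optimize import least_squares
p=[0.59003777,0.39140238,0.25235497,0.11588099,0.28408598]; off=.111
lo=np.array([-3.08,-.75,.22,-1.43,0,-2.85]); hi=np.array([3.08,2.2,2.44,4.57,2.65,2.85])
def fk(q):
    a1,a2,h,e,d=p; b=q[1]+q[2]
    w=np.array([a1*np.sin(q[1])+a2*np.sin(b)+e*np.cos(b),off,h+a1*np.cos(q[1])+a2*np.cos(b)-e*np.sin(b)])
    M=R.from_euler('ZYZYZ',[0,b,q[3],q[4],q[5]]) if False else R.from_euler('Y',b)*R.from_euler('Z',q[3])*R.from_euler('Y',q[4])*R.from_euler('Z',q[5])
    B=R.from_euler('Z',q[0]); m=(B*M).as_matrix()
    y=m[:,2]; x=-m[:,0]
    return B.apply(w)+d*y, np.c_[x,y,np.cross(x,y)]
def tool(tilt,az,xaz):
    y=np.array([np.sin(tilt)*np.cos(az),np.sin(tilt)*np.sin(az),-np.cos(tilt)])
    x=np.array([np.cos(xaz),np.sin(xaz),0]); x-=y*(x@y); x/=np.linalg.norm(x)
    return np.c_[x,y,np.cross(x,y)]
def ik(P,T,q0,bounded=False):
    f=lambda q:np.r_[(fk(q)[0]-P)*5,(fk(q)[1]-T).ravel()]
    if bounded: s=least_squares(f,np.clip(q0,lo+.01,hi-.01),bounds=(lo+.005,hi-.005))
    else: s=least_squares(f,q0)
    return s.x,np.sqrt(2*s.cost)
E
python3 - <<'E'
from ik import *
from rig import robot
np.set_printoptions(precision=3,suppress=True)
o=robot.get_obs(); P,T=fk(o["q"]); print(P-o["position"]); print(T-R.from_quat(o["tool_rot"]).as_matrix())
b=np.array([.5165,.117])
def show(az,tilt,yaw):
    u=np.array([np.cos(np.radians(18.7)),np.sin(np.radians(18.7))])
    for s in (-.055,-.035,0,.05,.11):
        X=np.r_[b+u*s,.014]
        out=[]
        for q0 in ([0,.7,2.1,.9,.15,-2.8],[0,.7,2.1,.1,.3,-1.8],[0,.7,2.1,2.5,.3,1.],[0,.7,2.1,1.,.3,1.]):
            q,e=ik(X,tool(np.radians(tilt),np.radians(az),np.radians(yaw)),np.array(q0),True); out.append((e,q))
        e,q=min(out,key=lambda t:t[0]); print(az,tilt,yaw,s,round(e,4),q)
for az in (18,5,0):
    for yaw in (108,-72,75): show(az,21,yaw)
E
```

```text
[-0.007 -0.002 -0.   ]
[[ 0. -0.  0.]
 [ 0. -0.  0.]
 [ 0.  0.  0.]]
18 21 108 -0.055 0.0 [-0.119  0.748  2.215  2.367  0.217  1.926]
18 21 108 -0.035 0.0 [-0.096  0.743  2.164  2.192  0.177  2.127]
18 21 108 0 0.0 [-0.061  0.742  2.075  1.713  0.133  2.646]
18 21 108 0.05 0.0 [-0.02   0.753  1.95   0.918  0.149 -2.797]
18 21 108 0.11 0.0 [ 0.019  0.78   1.798  0.463  0.236 -2.299]
18 21 -72 -0.055 0.0 [-0.119  0.748  2.215  2.367  0.217 -1.216]
18 21 -72 -0.035 0.0 [-0.096  0.743  2.164  2.192  0.177 -1.014]
18 21 -72 0 0.0 [-0.061  0.742  2.075  1.713  0.133 -0.496]
18 21 -72 0.05 0.0 [-0.02   0.753  1.95   0.918  0.149  0.345]
18 21 -72 0.11 0.0 [0.019 0.78  1.798 0.463 0.236 0.842]
18 21 75 -0.055 0.0 [-0.119  0.748  2.215  2.367  0.217  2.471]
18 21 75 -0.035 0.0 [-0.096  0.743  2.164  2.192  0.177  2.672]
18 21 75 0 0.0215 [-0.058  0.736  2.062  1.469  0.129 -2.845]
18 21 75 0.05 0.0 [-0.02   0.753  1.95   0.918  0.149 -2.252]
18 21 75 0.11 0.0 [ 0.019  0.78   1.798  0.463  0.236 -1.754]
5 21 108 -0.055 0.0 [-0.057  0.748  2.214  2.865  0.19   1.495]
5 21 108 -0.035 0.0 [-0.037
[... 1040 characters left out ...]
1.943 -0.213  0.081 -1.609]
0 21 108 0.11 0.0 [ 0.079  0.781  1.79  -0.138  0.207 -1.657]
0 21 -72 -0.055 0.0 [-0.032  0.747  2.209  3.077  0.181 -1.832]
0 21 -72 -0.035 0.0 [-0.014  0.743  2.158  3.102  0.125 -1.839]
0 21 -72 0 0.0 [ 0.014  0.743  2.069  3.284  0.036 -1.994]
0 21 -72 0.05 0.0 [ 0.047  0.754  1.943 -0.213  0.081  1.532]
0 21 -72 0.11 0.0 [ 0.079  0.781  1.79  -0.138  0.207  1.485]
0 21 75 -0.055 0.0 [-0.032  0.747  2.209  3.077  0.181  1.849]
0 21 75 -0.035 0.0 [-0.014  0.743  2.158  3.102  0.125  1.842]
0 21 75 0 0.0 [0.014 0.743 2.069 3.284 0.036 1.687]
0 21 75 0.05 0.0 [ 0.047  0.754  1.943 -0.213  0.081 -1.07 ]
0 21 75 0.11 0.0 [ 0.079  0.781  1.79  -0.138  0.207 -1.117]
```

q6 reached its limit with this yaw. The IK shows the same pose with the tool half-turned about y keeps every joint well inside its range. So I'll back up, make the half turn, then come down again.

```bash
python3 -m creep '[[[0,-15,-2],0.1,0.15],[[0,-30,-6],0.14,0.15],[[0,-34,-8],0.14,0.15],[[0,-34,-8],0.14,0.15],[[0,-34,-8],0.14,0.15],[[0,-34,-8],0.14,0.15],[[0,-30,-8],0.14,0.15],[[0,-15,-2],0.14,0.15]]';python3 st.py
```

```text
time: 13.25
position: [0.4478, 0.0867, 0.2712]
tool_rot: [0.64, 0.443, -0.209, -0.592]
ft_force: [0.7, -0.1, 0.0]
grip_width: 0.0129
q [-0.154  0.103  2.01   0.214  0.73  -1.267] y [ 0.3197  0.094  -0.9428] tilt deg 19.5 az 16 x [0.52  0.815 0.257] z [-0.792  0.572 -0.212] P [0.4478 0.0867 0.2712]
```

```bash
python3 -m creep '[[[0,0,0],0.143,0.15],[[0,0,0],0.143,0.15],[[0,0,0],0.143,0.15],[[0,0,0],0.143,0.15],[[0,0,0],0.143,0.15],[[0,0,0],0.143,0.15],[[0,0,0],0.143,0.15],[[0,0,0],0.143,0.15]]';python3 -m creep '[[[0,0,0],0.143,0.15],[[0,0,0],0.143,0.15],[[0,0,0],0.143,0.15],[[0,0,0],0.143,0.15],[[0,0,0],0.143,0.15],[[0,0,0],0.143,0.15],[[0,0,0],0.14,0.15],[[0,0,0],0.1,0.15]]';python3 st.py; python3 - <<'E'
from h import *
from rig import robot
for n in("scene","wrist"):
    c=robot.camera(n);im=c["pixels"][:,:,::-1]
    if n=="scene": im=cv2.resize(im[60:330,250:500],None,fx=2.2,fy=2.2,interpolation=cv2.INTER_CUBIC); o=robot.get_obs();print(proj(c,robot.camera("wrist")["position"]))
    cv2.imwrite(f"pics/{n}4.png",im)
E
```

```text
time: 14.05
position: [0.4463, 0.0872, 0.2679]
tool_rot: [-0.651, -0.05, -0.169, 0.738]
ft_force: [0.0, 0.2, -1.2]
grip_width: 0.0129
time: 14.85
position: [0.4463, 0.0872, 0.268]
tool_rot: [-0.468, 0.342, -0.483, 0.656]
ft_force: [-0.8, 0.3, 0.1]
grip_width: 0.013
q [-0.153  0.108  2.014  0.215  0.728  0.974] y [ 0.3139  0.0951 -0.9447] tilt deg 19.1 az 17 x [ 0.298 -0.954  0.003] z [0.901 0.283 0.328] P [0.4463 0.0872 0.268 ]
[[374.04470952 129.97587417]]
```

View pics/scene4.png

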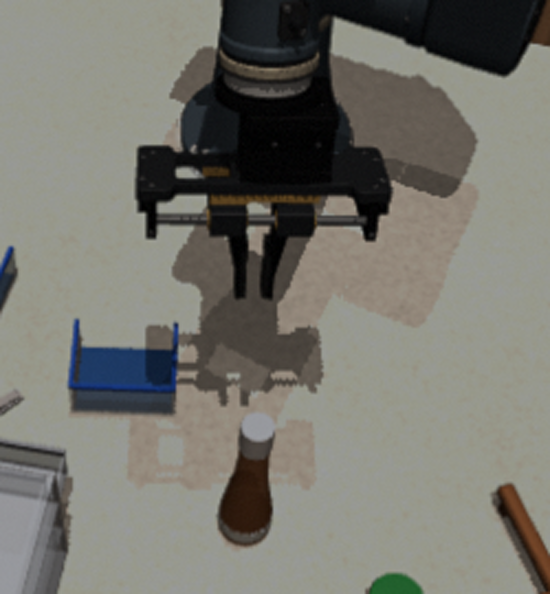

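View pics/wrist4.png

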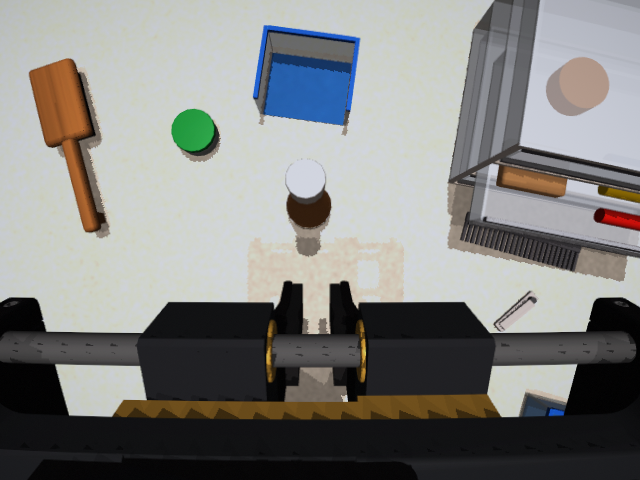

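No camera housing shows on the gripper, so nothing protrudes beyond its body. The fingers are centred at (317,300), the bottle's foot is at (308,207) and the bay at (307,75). I'm descending again.

```bash
python3 -m creep '[[[0,20,-6],0,0.15],[[-1,34,-9],0,0.15],[[-1,34,-9],0,0.15],[[-1,34,-9],0,0.15],[[-1,30,-8],0,0.15]]';python3 st.py;python3 -m creep '[[[-1,20,-5],0,0.15],[[0,18,-5],0,0.15],[[0,18,-5],0,0.15],[[0,15,-4],0,0.15],[[0,0,0],0,0.15]]';python3 st.py
```

```text
time: 15.5
position: [0.4569, 0.0936, 0.1089]
tool_rot: [-0.47, 0.34, -0.481, 0.657]
ft_force: [0.6, 1.2, 0.1]
grip_width: 0.0132
q [-0.13   0.474  2.183  0.652  0.224  0.511] y [ 0.3129  0.0948 -0.945 ] tilt deg 19.1 az 17 x [ 0.305 -0.952  0.006] z [0.899 0.29  0.327] P [0.4569 0.0936 0.1089]
time: 16.0
position: [0.4618, 0.0981, 0.0564]
tool_rot: [-0.466, 0.342, -0.48, 0.66]
ft_force: [-0.2, 0.2, 0.1]
grip_width: 0.0134
q [-0.124  0.621  2.206  1.522  0.142 -0.361] y [ 0.3145  0.1037 -0.9436] tilt deg 19.3 az 18 x [ 0.305 -0.952 -0.003] z [0.899 0.287 0.331] P [0.4618 0.0981 0.0564]
```

```bash
python3 -m creep '[[[0,12,-4],0,0.15],[[0,12,-4],0,0.15],[[0,8,-3],0,0.15],[[0,6,-2],0,0.15],[[0,0,0],0,0.15]]';python3 st.py; python3 - <<'E'
from h import *
from rig import robot
for n in("scene","wrist"):
    c=robot.camera(n);im=c["pixels"][:,:,::-1]
    if n=="scene": im=cv2.resize(im[170:390,280:480],None,fx=2.7,fy=2.7,interpolation=cv2.INTER_CUBIC)
    cv2.imwrite(f"pics/{n}5.png",im)
E
```

```text
time: 16.5
position: [0.4623, 0.0989, 0.0215]
tool_rot: [-0.466, 0.342, -0.48, 0.66]
ft_force: [0.2, 0.0, 0.3]
grip_width: 0.0133
q [-0.123  0.72   2.218  2.196  0.178 -1.044] y [ 0.3154  0.1056 -0.9431] tilt deg 19.4 az 19 x [ 0.306 -0.952 -0.004] z [0.898 0.288 0.333] P [0.4623 0.0989 0.0215]
```

View pics/scene5.png

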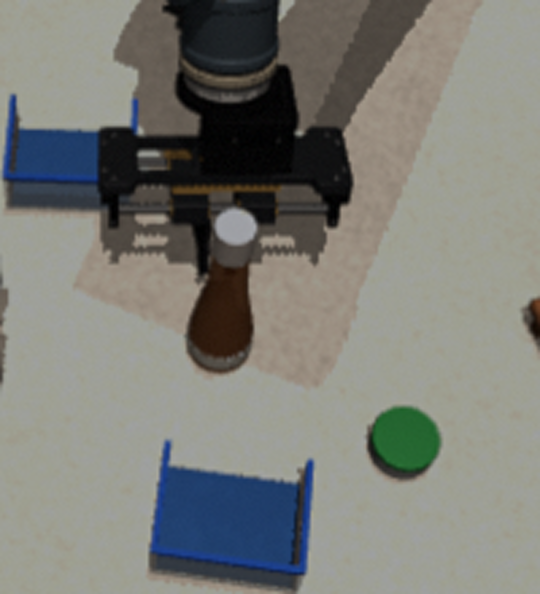

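View pics/wrist5.png

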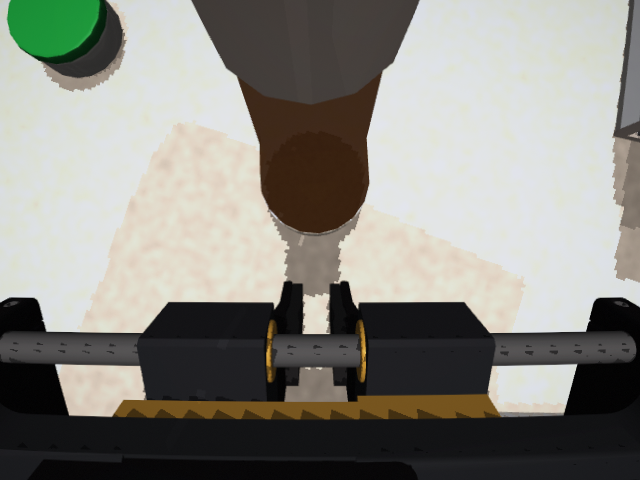

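The fingers (px 316) and the bottle (px 314) are in line, with the body clear of it. I'll lower 6 mm and creep up to contact.

```bash
python3 -m creep '[[[0,5.7,-2],0,0.15],[[-0.2,3.3,9.4],0,0.15],[[-0.1,1.6,4.7],0,0.15],[[-0.1,1.6,4.7],0,0.15],[[-0.1,1.6,4.7],0,0.15],[[-0.1,1.6,4.7],0,0.15],[[-0.1,1.6,4.7],0,0.15],[[-0.1,1.6,4.7],0,0.15]]';python3 st.py;  python3 - <<'E'
from h import *
from rig import robot
for n in("scene","wrist"):
    c=robot.camera(n);im=c["pixels"][:,:,::-1]
    if n=="scene": im=cv2.resize(im[170:390,280:480],None,fx=2.7,fy=2.7,interpolation=cv2.INTER_CUBIC)
    cv2.imwrite(f"pics/{n}6.png",im)
E
```

```text
time: 17.4
position: [0.4994, 0.1117, 0.0162]
tool_rot: [-0.466, 0.341, -0.48, 0.66]
ft_force: [-0.8, 0.1, 0.6]
grip_width: 0.0128
q [-0.078  0.73   2.119  1.734  0.131 -0.533] y [ 0.315   0.1045 -0.9433] tilt deg 19.4 az 18 x [ 0.306 -0.952 -0.003] z [0.898 0.288 0.332] P [0.4994 0.1117 0.0162]
```

View pics/scene6.png

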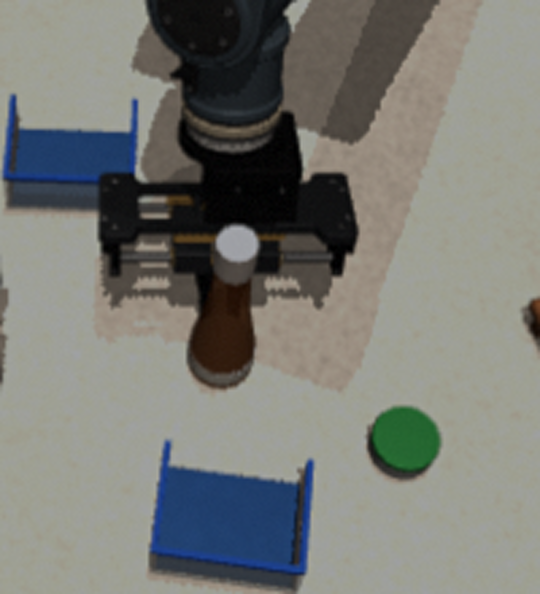

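View pics/wrist6.png

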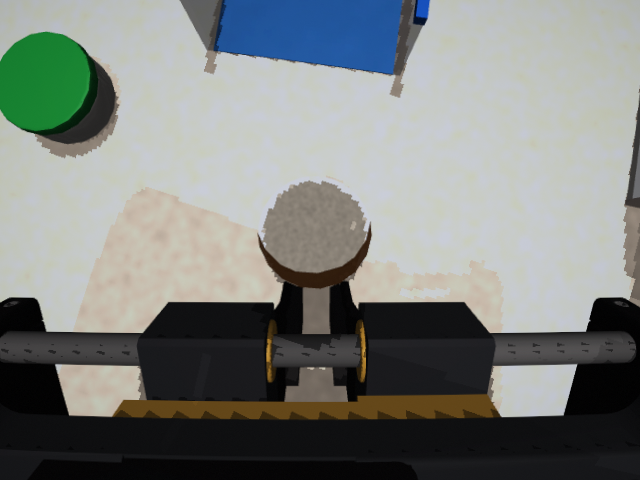

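```bash
python3 -m creep '[[[-0.1,1.6,4.7],0,0.15],[[-0.1,2,5.7],0,0.15],[[-0.1,2,5.7],0,0.15],[[-0.1,2,5.7],0,0.15],[[-0.1,2,5.7],0,0.15],[[-0.1,2,5.7],0,0.15],[[-0.1,2,5.7],0,0.15],[[-0.1,2,5.7],0,0.15]]';python3 st.py;  python3 - <<'E'
from h import *
from rig import robot
for n in("scene","wrist"):
    c=robot.camera(n);im=c["pixels"][:,:,::-1]
    if n=="scene": im=cv2.resize(im[170:390,280:480],None,fx=2.7,fy=2.7,interpolation=cv2.INTER_CUBIC)
    cv2.imwrite(f"pics/{n}7.png",im)
E
```

```text
time: 18.3
position: [0.5434, 0.1271, 0.0159]
tool_rot: [-0.466, 0.342, -0.479, 0.66]
ft_force: [-2.6, -0.5, 2.3]
grip_width: 0.0128
q [-0.036  0.738  2.002  0.945  0.145  0.303] y [ 0.3136  0.1056 -0.9437] tilt deg 19.3 az 19 x [ 0.306 -0.952 -0.005] z [0.899 0.288 0.331] P [0.5434 0.1271 0.0159]
```

View pics/scene7.png

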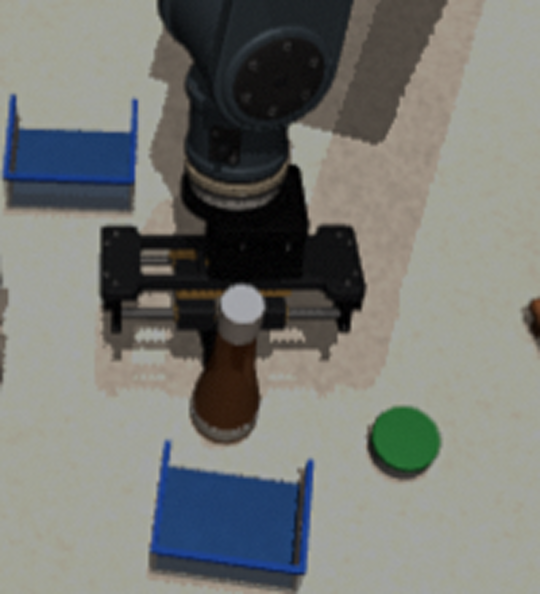

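View pics/wrist7.png

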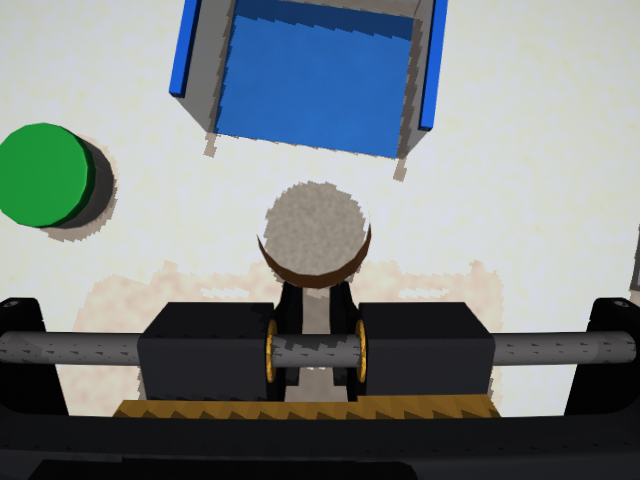

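```bash
python3 - <<'E'
from h import *
from rig import robot
c=robot.camera("wrist"); np.set_printoptions(precision=4,suppress=True)
p=plane(c,[(217,132),(397,157)],0); print(p, p.mean(0)); 
f=p.mean(0)[:2]; u=(p[0]-p[1])[:2]; print(np.linalg.norm(u)); u/=np.linalg.norm(u); inn=np.array([u[1],-u[0]]); print("in",inn)
b=plane(c,[(262,232),(369,232),(316,183),(316,287)],0.0)[:,:2]; print(b)
bc=np.array([(b[0]+b[1])/2,(b[2]+b[3])/2]); print(bc)
for q in bc: print("bottle in bay", (q-f)@inn,(q-f)@u)
o=robot.get_obs()["position"][:2]; print("tcp in bay",(o-f)@inn,(o-f)@u)
t=f+.043*inn; print("target",t)
E
```

```text
[[0.6135 0.2067 0.    ]
 [0.6304 0.1083 0.    ]] [0.6219 0.1575 0.    ]
0.09983090597240936
in [0.9856 0.1692]
[[0.5687 0.1657]
 [0.5865 0.1106]
 [0.6031 0.1461]
 [0.5495 0.1288]]
[[0.5776 0.1382]
 [0.5763 0.1375]]
bottle in bay -0.04698410055035244 -0.011566282116875942
bottle in bay -0.04839970877867487 -0.012051567766800626
tcp in bay -0.08161391338231874 -0.01692102635117764
target [0.6643 0.1648]
```

```bash
python3 -m creep '[[[0,1.6,4.7],0,0.15],[[0,2,5.7],0,0.15],[[0,2,5.7],0,0.15],[[0,2,5.7],0,0.15],[[0,2,5.7],0,0.15],[[0,2,5.7],0,0.15],[[0,2,5.7],0,0.15],[[0,2,5.7],0,0.15]]';python3 st.py;  python3 - <<'E'
from h import *
from rig import robot
for n in("scene","wrist"):
    c=robot.camera(n);im=c["pixels"][:,:,::-1]
    if n=="scene": im=cv2.resize(im[170:390,280:480],None,fx=2.7,fy=2.7,interpolation=cv2.INTER_CUBIC)
    cv2.imwrite(f"pics/{n}8.png",im)
E
```

```text
time: 19.25
position: [0.588, 0.1415, 0.0155]
tool_rot: [-0.467, 0.343, -0.479, 0.66]
ft_force: [-1.9, -0.9, 2.1]
grip_width: 0.0127
q [-0.004  0.756  1.883  0.532  0.212  0.752] y [ 0.3124  0.1058 -0.944 ] tilt deg 19.3 az 19 x [ 0.306 -0.952 -0.005] z [0.899 0.287 0.33 ] P [0.588  0.1415 0.0155]
```

View pics/wrist8.png

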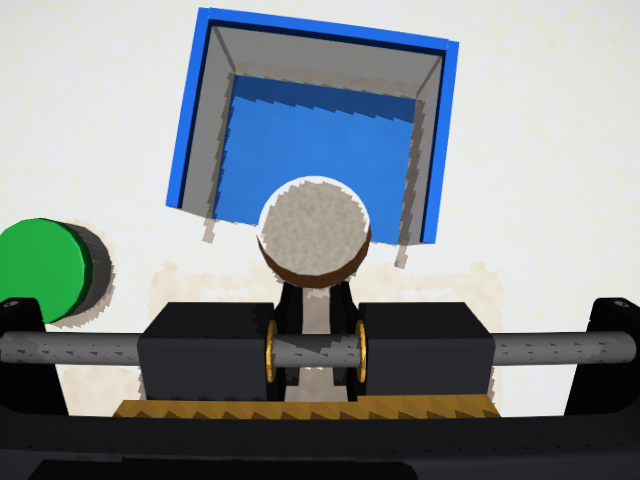

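View pics/scene8.png

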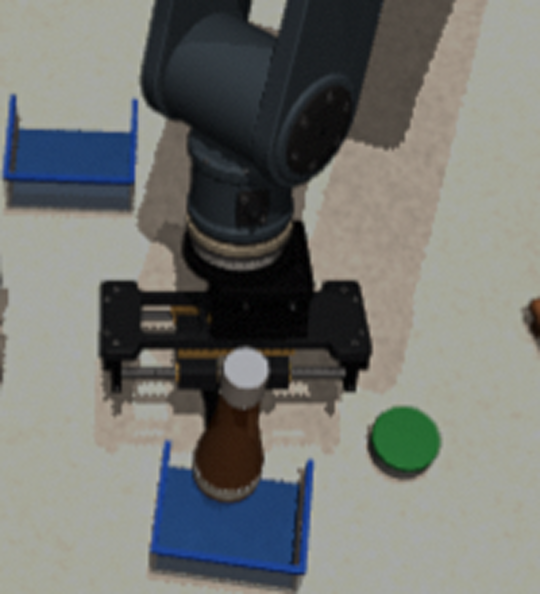

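```bash
python3 -m creep '[[[0,1.6,4.7],0,0.15],[[0,2,5.7],0,0.15],[[0,2,5.7],0,0.15],[[0,2,5.7],0,0.15],[[0,2,5.7],0,0.15],[[0,2,5.7],0,0.15],[[0,2,5.7],0,0.15],[[0,1,2.8],0,0.15]]';python3 st.py;  python3 - <<'E'
from h import *
from rig import robot
for n in("scene","wrist"):
    c=robot.camera(n);im=c["pixels"][:,:,::-1]
    if n=="scene": im=cv2.resize(im[170:390,280:480],None,fx=2.7,fy=2.7,interpolation=cv2.INTER_CUBIC)
    cv2.imwrite(f"pics/{n}9.png",im)
E
```

```text
time: 20.15
position: [0.6323, 0.1551, 0.0156]
tool_rot: [-0.466, 0.342, -0.48, 0.66]
ft_force: [-1.0, -0.7, 0.0]
grip_width: 0.0131
q [0.022 0.78  1.767 0.354 0.287 0.958] y [ 0.3155  0.1051 -0.9431] tilt deg 19.4 az 18 x [ 0.306 -0.952 -0.004] z [0.898 0.287 0.333] P [0.6323 0.1551 0.0156]
```

View pics/wrist9.png

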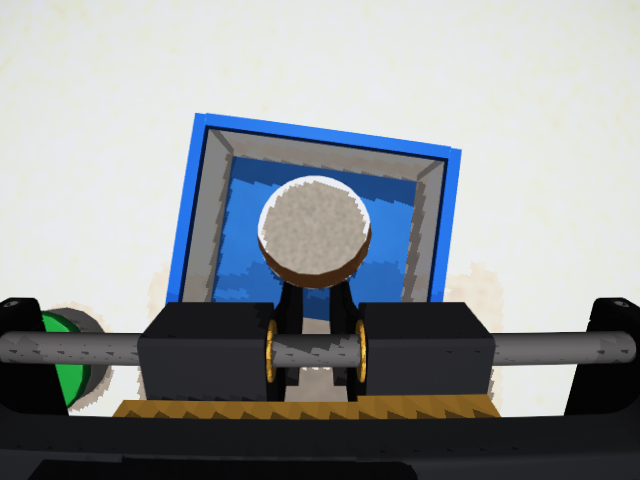

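View pics/scene9.png

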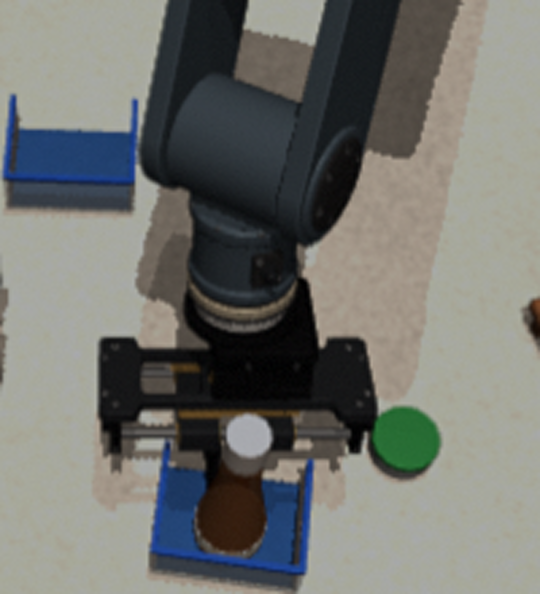

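The bottle stands upright inside the bay, centred at (314,232) in the wrist view, with blue patch visible between it and every wall. I'll back straight out and lift, and meanwhile plan the tier push.

```bash
python3 -m creep '[[[0,-1,-3],0,0.15],[[0,-3,-9],0,0.15],[[0,-6,-17],0,0.15],[[0,-10,-28],0,0.15],[[0,-10,-28],0,0.15],[[0,-20,-25],0,0.15],[[0,-40,-10],0,0.15],[[0,-42,0],0,0.15]]';python3 st.py; python3 - <<'E'
from h import *
from rig import robot
from ik import ik,tool,fk
import pickle
np.set_printoptions(precision=4,suppress=True)
S={}
for n in("scene","top"):
    c=robot.camera(n);S[n]=c;im=c["pixels"][:,:,::-1]
    cv2.imwrite(f"pics/{n}10.png",im)
pickle.dump(S,open("s1.pkl","wb"))
o=robot.get_obs(); q0=o["q"]
for X in ((.50,.0,.22),(.48,-.178,.2),(.49,-.177,.088),(.53,-.172,.088),(.607,-.163,.088)):
    q,e=ik(np.array(X),tool(np.radians(19.4),np.radians(18),np.radians(-83)),q0,True);print(X,q,e);q0=q
E
```

```text
time: 21.05
position: [0.4949, 0.1124, 0.0919]
tool_rot: [-0.465, 0.345, -0.478, 0.661]
ft_force: [-0.1, 0.6, 0.6]
grip_width: 0.0133
q [-0.082  0.541  2.096  0.613  0.238  0.602] y [ 0.3109  0.1108 -0.944 ] tilt deg 19.3 az 20 x [ 0.306 -0.952 -0.011] z [0.9   0.285 0.33 ] P [0.4949 0.1124 0.0919]
(0.5, 0.0, 0.22) [-0.3442  0.2733  1.9617  0.3366  0.6627  0.8526] 3.929528149456786e-15
(0.48, -0.178, 0.2) [-0.742   0.347   1.9171  0.4358  0.7546  0.3944] 3.0081141855013194e-12
(0.49, -0.177, 0.088) [-0.7247  0.5751  1.992   0.657   0.4879  0.1411] 4.1918477756600826e-14
(0.53, -0.172, 0.088) [-0.66    0.5984  1.9085  0.5916  0.5151  0.2763] 3.169096026665769e-13
(0.607, -0.163, 0.088) [-0.5582  0.6525  1.7384  0.4811  0.582   0.4974] 1.0208431284521307e-15
```

View pics/scene10.png

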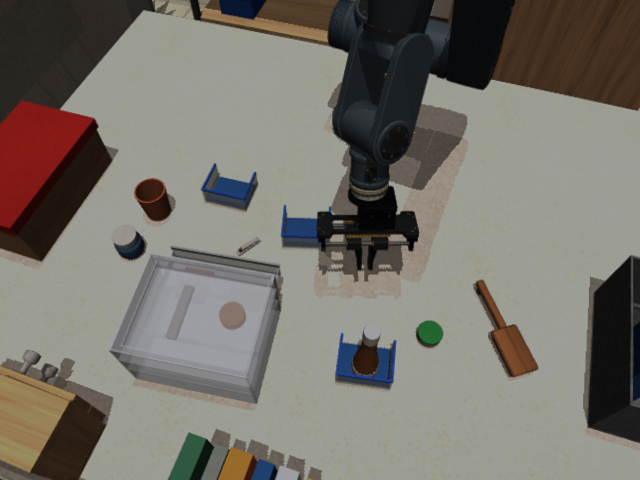

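The bottle stands upright in the bay at (367,350), and the tier is still out. Next I go up and over to the front of the organizer.

```bash
python3 -m creep '[[[0,-30,10],0,0.15],[[0,-40,14],0,0.15],[[0,-43,15],0,0.15],[[30,0,-13],0,0.15],[[45,0,-19],0,0.15],[[45,0,-19],0,0.15],[[45,0,-19],0,0.15],[[45,0,-19],0,0.15]]';python3 -m creep '[[[40,0,-17],0,0.15],[[20,0,-9],0,0.15],[[0,0,0],0.1,0.15],[[0,0,0],0.085,0.15]]';python3 st.py
```

```text
time: 21.95
position: [0.4828, -0.1156, 0.18]
tool_rot: [-0.464, 0.341, -0.479, 0.663]
ft_force: [1.4, 0.0, -0.2]
grip_width: 0.0132
time: 22.35
position: [0.478, -0.1798, 0.1704]
tool_rot: [-0.416, 0.403, -0.521, 0.627]
ft_force: [0.3, -0.3, 0.1]
grip_width: 0.0128
q [-0.768  0.397  1.962  0.495  0.684  0.31 ] y [ 0.3175  0.1111 -0.9417] tilt deg 19.7 az 19 x [ 0.132 -0.989 -0.072] z [0.939 0.101 0.329] P [ 0.478  -0.1798  0.1704]
```

```bash
python3 -m creep '[[[2,27,-5],0,0.15],[[2,27,-5],0,0.15],[[2,27,-5],0,0.15],[[0,0,0],0,0.15]]';python3 st.py; python3 - <<'E'
from h import *
from rig import robot
for n in("scene","wrist"):
    c=robot.camera(n);im=c["pixels"][:,:,::-1]
    if n=="scene": im=cv2.resize(im[150:400,100:330],None,fx=2.4,fy=2.4,interpolation=cv2.INTER_CUBIC)
    cv2.imwrite(f"pics/{n}11.png",im)
E
```

```text
time: 22.75
position: [0.4891, -0.1758, 0.0862]
tool_rot: [-0.418, 0.404, -0.518, 0.628]
ft_force: [0.4, 1.2, 0.7]
grip_width: 0.0131
q [-0.743  0.578  2.004  0.672  0.495  0.116] y [ 0.3124  0.115  -0.943 ] tilt deg 19.4 az 20 x [ 0.137 -0.988 -0.075] z [0.94  0.105 0.324] P [ 0.4891 -0.1758  0.0862]
```

View pics/wrist11.png

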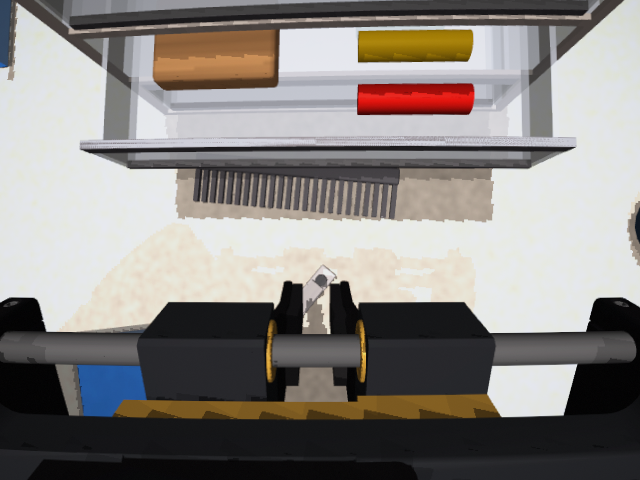

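View pics/scene11.png

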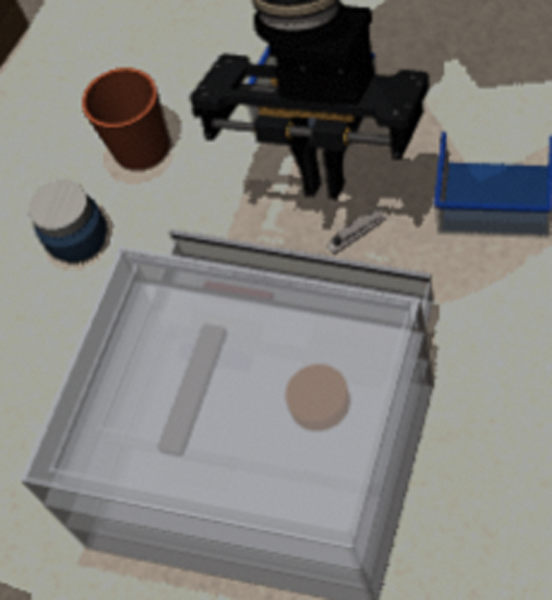

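```bash
python3 - <<'E'
from h import *
from rig import robot
import pickle
S=pickle.load(open("s0.pkl","rb")); W=robot.camera("wrist")
np.set_printoptions(precision=4,suppress=True)
T=S["top"]; t=T["pixels"][:,:,::-1]
cv2.imwrite("pics/t12.png",cv2.resize(t[165:205,325:460],None,fx=5.5,fy=5.5,interpolation=cv2.INTER_CUBIC))
for n,w,a,s in (("L",(81,145),(337,194),(279.4,265.5)),("R",(575,142),(449.7,177.9),(171.5,247.3))):
    print(n,tri(W,w,T,a),tri(W,w,S["scene"],s), plane(W,[w],.102),plane(T,[a],.102))
E
```

```text
L (array([ 0.5468, -0.0515,  0.1032]), np.float64(0.006102755496443607)) (array([ 0.5504, -0.0496,  0.1009]), np.float64(9.32613787641886e-05)) [[ 0.5502 -0.0505  0.102 ]] [[ 0.5439 -0.0513  0.102 ]]
R (array([ 0.5709, -0.2745,  0.1203]), np.float64(0.0033819635069363427)) (array([ 0.5789, -0.281 ,  0.1019]), np.float64(0.005489037524097288)) [[ 0.5792 -0.2842  0.102 ]] [[ 0.5727 -0.2808  0.102 ]]
```

View pics/t12.png

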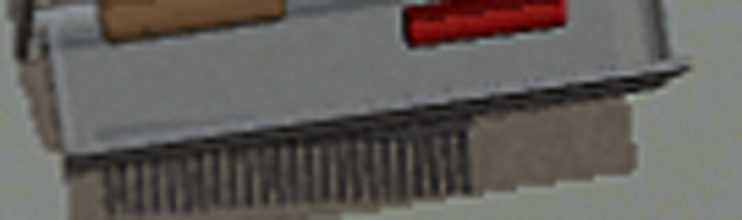

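Wrist and scene rays put the plate's top edge at 0.101–0.102 m, which matches the text. I'll raise to z≈0.0925, so the gripper body passes over the organizer's 160 mm top, and advance.

```bash
python3 -m creep '[[[0,-6,2],0,0.15],[[0.2,4.8,14],0,0.15],[[0.2,4.8,14],0,0.15],[[0.2,4.8,14],0,0.15],[[0.1,3.2,9.5],0,0.15],[[0,1.6,4.7],0,0.15],[[0,1.6,4.7],0,0.15],[[0,1.6,4.7],0,0.15]]';python3 st.py; python3 -m creep '[[[0,1.6,4.7],0,0.15],[[0,1.6,4.7],0,0.15],[[0,1.6,4.7],0,0.15]]';python3 - <<'E'
from h import *
from rig import robot
for n in("scene","wrist"):
    c=robot.camera(n);im=c["pixels"][:,:,::-1]
    if n=="scene": im=cv2.resize(im[150:400,100:330],None,fx=2.4,fy=2.4,interpolation=cv2.INTER_CUBIC)
    cv2.imwrite(f"pics/{n}13.png",im)
E
```

```text
time: 23.7
position: [0.5586, -0.1686, 0.0968]
tool_rot: [-0.418, 0.402, -0.52, 0.628]
ft_force: [-1.5, 0.0, 0.8]
grip_width: 0.013
q [-0.635  0.599  1.855  0.55   0.558  0.358] y [ 0.3166  0.1106 -0.9421] tilt deg 19.6 az 19 x [ 0.137 -0.988 -0.07 ] z [0.939 0.107 0.328] P [ 0.5586 -0.1686  0.0968]
time: 24.0
position: [0.5736, -0.1665, 0.0961]
tool_rot: [-0.418, 0.402, -0.519, 0.628]
ft_force: [-1.4, -0.7, 1.1]
grip_width: 0.0129
```

View pics/wrist13.png

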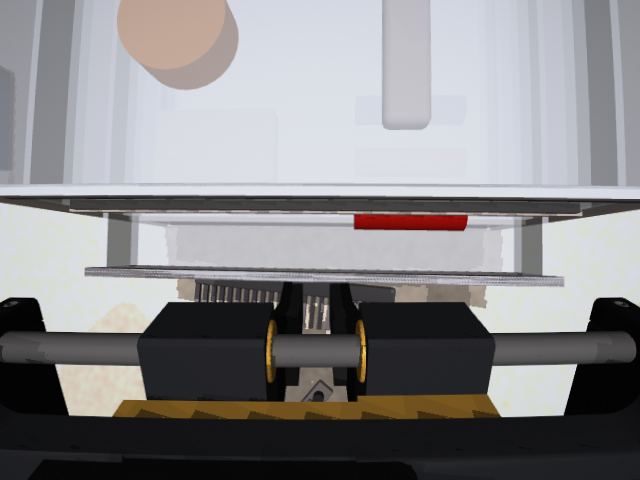

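View pics/scene13.png

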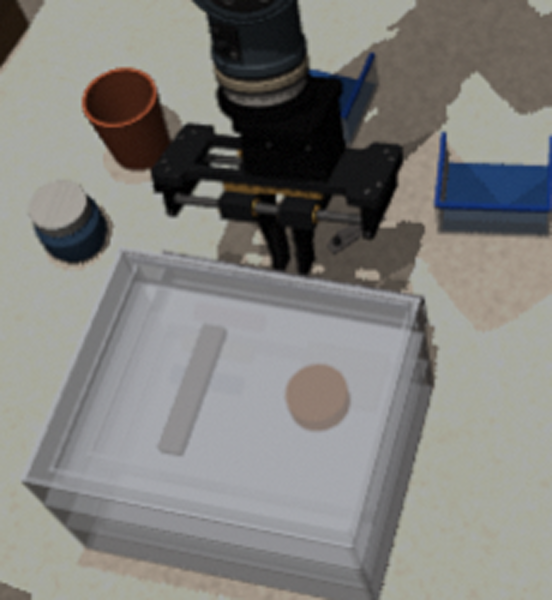

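```bash
python3 -m creep '[[[0,3,0.5],0,0.15],[[0,2.3,4.4],0,0.15],[[0,1.6,4.7],0,0.15],[[0,1.6,4.7],0,0.15],[[0,1.6,4.7],0,0.15],[[0,1.6,4.7],0,0.15]]';python3 st.py; python3 - <<'E'
from h import *
from rig import robot
c=robot.camera("wrist");cv2.imwrite("pics/wrist14.png",c["pixels"][:,:,::-1])
E
```

```text
time: 24.7
position: [0.5996, -0.1625, 0.0926]
tool_rot: [-0.418, 0.402, -0.519, 0.628]
ft_force: [-1.5, -0.3, -1.1]
grip_width: 0.0129
q [-0.579  0.637  1.767  0.503  0.585  0.464] y [ 0.3157  0.1114 -0.9423] tilt deg 19.6 az 19 x [ 0.138 -0.988 -0.071] z [0.939 0.107 0.327] P [ 0.5996 -0.1625  0.0926]
```

View pics/wrist14.png

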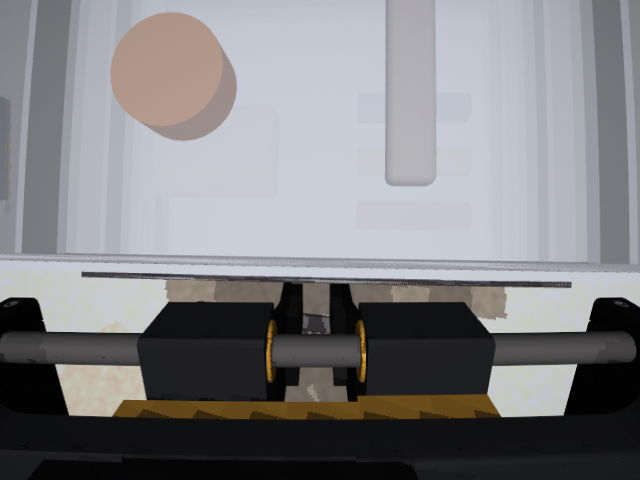

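```bash
python3 - <<'E'
from h import *
from rig import robot
W=robot.camera("wrist"); n=np.array([.992,.1245,0])
a=plane(W,[(320,267)],.16);b=plane(W,[(320,280)],.102);print(a,b,(a-b)@n)
E
python3 -m creep '[[[0,1.6,4.7],0,0.15],[[0,1.0,2.8],0,0.15],[[0,0.7,1.9],0,0.15]]'; python3 -m creep '[[[0,0.7,1.9],0,0.15]]';python3 -m creep '[[[0,0.7,1.9],0,0.15]]'
```

```text
[[ 0.62024898 -0.1655485   0.16      ]] [[ 0.611485   -0.16340207  0.102     ]] [0.00842664]
time: 25.1
position: [0.6079, -0.1614, 0.0926]
tool_rot: [-0.419, 0.402, -0.518, 0.628]
ft_force: [-11.9, -5.2, 7.3]
grip_width: 0.0132
time: 25.2
position: [0.6082, -0.1613, 0.0925]
tool_rot: [-0.42, 0.403, -0.518, 0.627]
ft_force: [-19.3, -8.3, 11.8]
grip_width: 0.0133
time: 25.3
position: [0.6084, -0.1612, 0.0924]
tool_rot: [-0.421, 0.403, -0.517, 0.627]
ft_force: [-26.3, -11.4, 18.0]
grip_width: 0.0127
```

```bash
python3 -m creep '[[[0,-2,-6],0,0.15],[[0,-6,-18],0,0.15],[[0,-12,-36],0,0.15],[[0,-15,-40],0,0.15],[[0,-10,-20],0,0.15]]';python3 st.py; python3 - <<'E'
from h import *
from rig import robot
for n in("scene","wrist"):
    c=robot.camera(n);im=c["pixels"][:,:,::-1]
    if n=="scene": im=cv2.resize(im[150:400,100:330],None,fx=2.4,fy=2.4,interpolation=cv2.INTER_CUBIC)
    else: W=c
    cv2.imwrite(f"pics/{n}15.png",im)
E
```

```text
time: 25.8
position: [0.484, -0.1779, 0.0958]
tool_rot: [-0.418, 0.403, -0.519, 0.628]
ft_force: [-0.2, -0.1, -0.4]
grip_width: 0.0133
q [-0.755  0.555  2.01   0.656  0.51   0.124] y [ 0.3151  0.1122 -0.9424] tilt deg 19.5 az 20 x [ 0.136 -0.988 -0.072] z [0.939 0.106 0.327] P [ 0.484  -0.1779  0.0958]
```

View pics/wrist15.png

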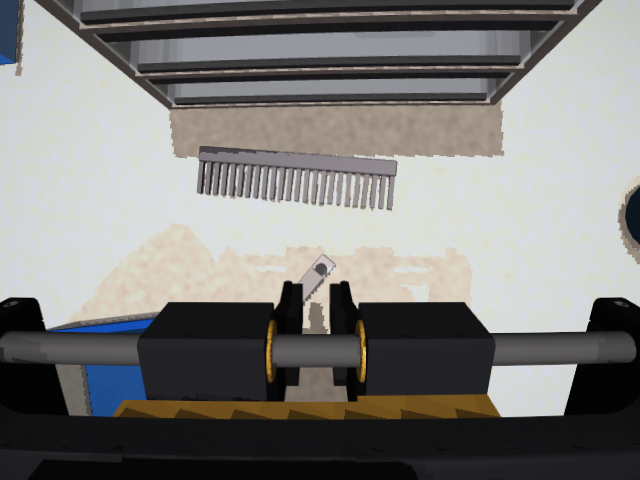

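View pics/scene15.png

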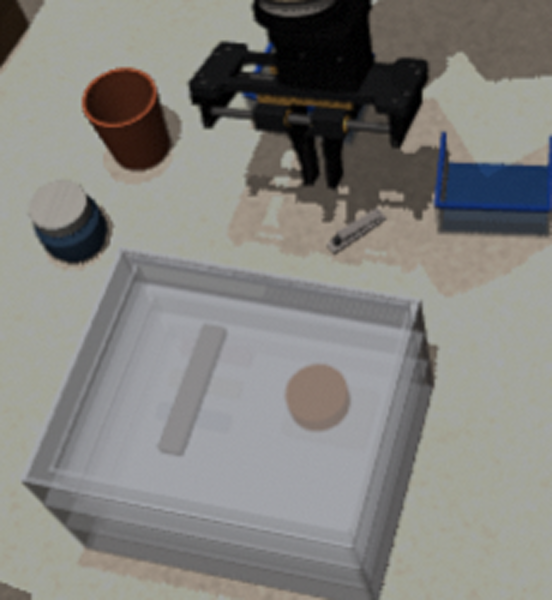

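```bash
python3 - <<'E'
from h import *
im=cv2.imread("pics/wrist15.png"); cv2.imwrite("pics/w15c.png",cv2.resize(im[0:130,60:260],None,fx=4,fy=4,interpolation=cv2.INTER_NEAREST))
print(im[0:125,320].sum(1).tolist())
E
```

```text
[168, 175, 176, 175, 177, 177, 176, 130, 69, 69, 68, 69, 135, 295, 439, 491, 378, 212, 172, 170, 172, 169, 172, 115, 70, 70, 66, 70, 67, 70, 70, 69, 165, 365, 459, 458, 460, 459, 459, 460, 459, 461, 461, 460, 462, 461, 463, 461, 462, 462, 462, 464, 463, 464, 463, 462, 433, 301, 165, 177, 184, 184, 183, 188, 130, 78, 72, 204, 381, 401, 278, 190, 187, 185, 93, 70, 68, 71, 70, 189, 442, 443, 442, 444, 442, 442, 444, 441, 444, 444, 444, 441, 444, 407, 276, 171, 183, 187, 189, 169, 107, 78, 353, 368, 229, 186, 349, 434, 441, 434, 425, 418, 417, 414, 417, 423, 430, 433, 445, 444, 441, 442, 446, 452, 457]
```

View pics/w15c.png

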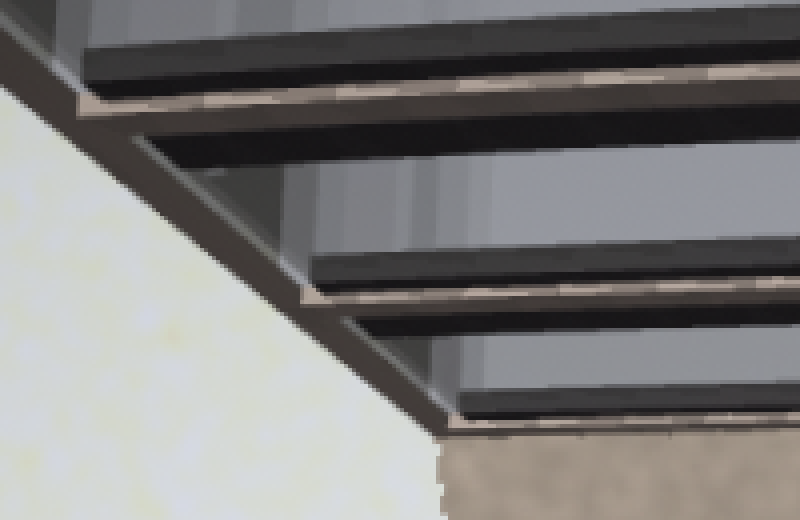

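The crop shows the middle plate seated behind its white frame edge, just like the lower and upper tiers. I'll retreat and compare with the start pictures.

```bash
python3 -m creep '[[[0,-30,-5],0,0.15],[[0,-40,-10],0,0.15],[[0,-40,-20],0,0.15],[[0,-40,-20],0,0.15],[[0,-20,0],0,0.15],[[0,0,0],0,0.15]]';python3 st.py; python3 - <<'E'
from h import *
from rig import robot
import pickle
S0=pickle.load(open("s0.pkl","rb"))
np.set_printoptions(precision=4,suppress=True)
S1={n:robot.camera(n) for n in("scene","top")}
for n in S1:
    d=cv2.absdiff(S0[n]["pixels"],S1[n]["pixels"]).max(2); cv2.imwrite(f"pics/d_{n}.png",np.hstack([np.where(d>25,255,0).astype(np.uint8)]))
    cv2.imwrite(f"pics/f_{n}.png",S1[n]["pixels"][:,:,::-1])
c=S1["scene"]["pixels"][:,:,::-1]; cv2.imwrite("pics/f_c.png",cv2.resize(c[300:400,310:460],None,fx=5,fy=5,interpolation=cv2.INTER_CUBIC))
E
```

```text
time: 26.5
position: [0.3826, -0.2062, 0.2411]
tool_rot: [-0.419, 0.399, -0.523, 0.627]
ft_force: [0.3, -0.2, 0.2]
grip_width: 0.0127
q [-1.     0.181  2.024  0.432  0.893  0.178] y [ 0.3213  0.1034 -0.9413] tilt deg 19.7 az 18 x [ 0.136 -0.989 -0.062] z [0.937 0.108 0.332] P [ 0.3826 -0.2062  0.2411]
```

View pics/f_top.png

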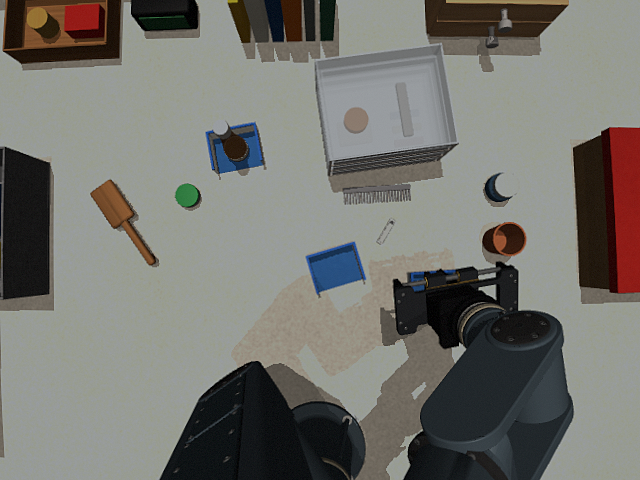

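View pics/d_scene.png

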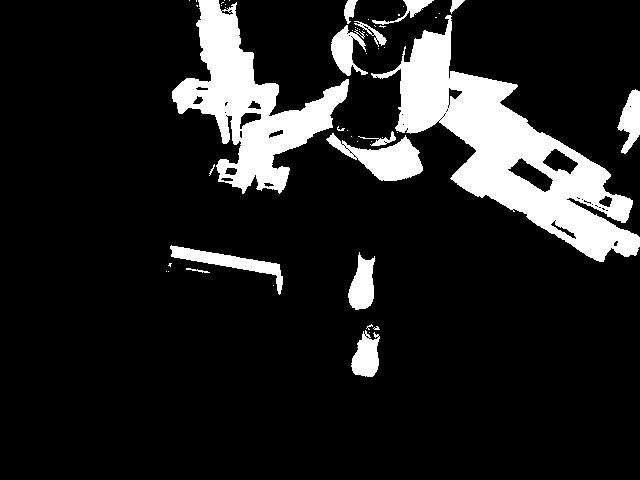

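View pics/f_c.png

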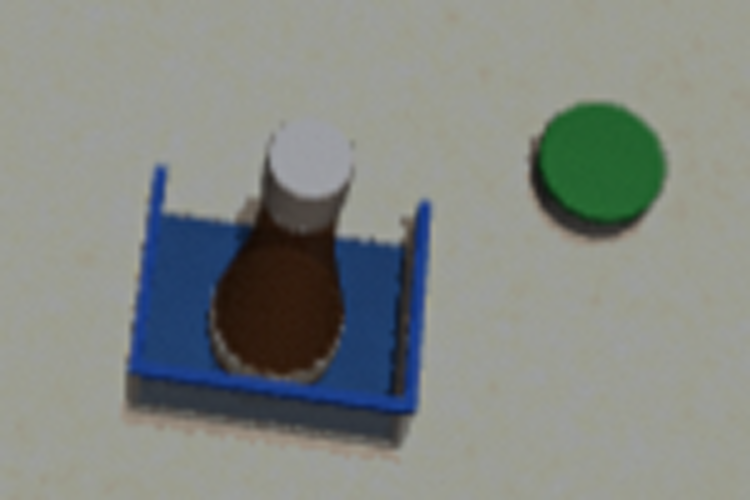

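The difference picture shows only the bottle, the tier and the arm changed. The bottle is upright inside the bay, the tier is home, and the robot is clear of everything. I'm handing in.

```bash
python3 -c "
from rig import robot
print(robot.hand_in())"
```

```text
the job is handed in; nothing more can be done
None
```

I pushed the bottle into the leftmost blue-edged bay, then pushed the middle tier home against its stop, and handed the job in at about 26.6 s of the 67 s allowed.

**How it was done:** With the tool straight down, the gripper's body would have hit the tall bottle. I used the wrist joint's limit, high above the shelf, to lean the fingers forward by about 19°. The fingertips then pushed about 2 cm above the shelf with 1 to 3 N, in small steps.

**Last checks:**
- **Bottle:** it stands upright with its centre about 44 mm deep in the 80 mm bay and clear of every wall.
- **Tier:** its front sits in its frame just like the tiers above and below it.
- **Everything else:** comparing the scene camera's start and end pictures shows no change except the bottle, the tier and the arm with its shadow. The robot is touching nothing.

**Readings that were off or close to a limit:**
- **Joint 3:** it read 0.217 against its 0.22 limit during an early fast stretch test. The wrist force briefly read about 83 N horizontally and vertically combined to roughly 94 N, in free air.
- **Joint 6:** it read -2.853 against its -2.85 limit before I turned the tool round.
- **Tier stop:** the push built up to about 34 N (26 N of it against my direction of travel) before I backed off.
- **Height measurements:** my first ones came out 2 to 16 mm low. Later wrist-and-scene rays put the tier's top edge at 101 to 102 mm, matching the text; the wrist-and-top pair disagreed, giving 103 and 120 mm at the two ends.

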